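# Scan the job card, then hold the bronze bush up to the inspection camera

### The arm

A 6-joint arm with a two-finger parallel gripper is mounted at the origin on the work surface. World frame = base frame: x ahead of the robot, y to its left, z up, the work surface at z = 0. Lengths are in m, angles in degrees, forces in N, time in s.
With the tool pointing down it reaches from about 0.375 to 0.9 m from the base axis. Payload 3.1 kg.
Tool frame: the origin (TCP) lies at the very end of the fingers, on their centre line; the grasp point (between the pads) lies 19 mm behind it (bot.tcp_to_grasp is the distance from the TCP to the grasp point, in m); z points along the fingers, y is the direction in which the jaws open and shut (so a half turn about z gives the same grasp; the last joint's range is limited). The gripper opens to 87 mm and grips with 3 to 60 N. Pads are 19 mm wide; open, the fingers measure 117 mm over their backs; the gripper's body (75 mm by 190 mm) begins 51 mm behind the grasp point.
Start: joints at [54.746, 30.224, 82.088, -0, 67.689, -10.227], TCP at [0.264, 0.566, 0.223] pointing down, gripper open.
Joint ranges: [-176.69, 176.69], [-43.24, 126.21], [12.49, 139.97], [-82, 262], [0, 151.66], [-163.58, 163.58]. Speed limits (degrees/s): [159.86, 159.86, 180, 180, 180, 180].

### API

Orientations are given as a 3x3 rotation matrix whose columns are the frame's x, y, z axes.
In Python, from rig import telemetry, eyes, order, bot gives the robot as it stands. The module is installed in compiled form; this text tells all that it offers.
- The arm moves only by the tool servo_tool, never from a script. Its argument "targets" is a list of rows, each a list of 2 entries, a list of its own where there are three numbers: the shift along the tool's x, y, z in m, then the turn, a rotation vector about the tool's x, y, z in rad. In form: [[[tx, ty, tz], [wx, wy, wz]], ...]. A call has 1 to 12 rows; each row is the pose to reach, as a shift and turn from the pose commanded when the call began, along the tool's axes at that moment; what a row does not reach only later rows make up. A row lasts 1/8 s, in which the tool goes at most 62.5 mm and 10.7 degrees, less where a joint would pass 70% of its speed; a pose out of reach is approached as far as the arm can. A call with a gripper value outside its range is refused whole. "gripper" is the finger opening in m, from 0 to 0.087, set as the call begins (left out, the last holds). The fingers move at their own pace and stop on an object; the grip force is fixed at half the most. Time passes only in rows, so rows that repeat a pose let the fingers close. It gives the time, the measured TCP pose, the force and the opening at its end, in the units of the state.
- telemetry.read_state(): the state, without advancing time (a new reading comes with each control period).
- eyes.capture(name): name is "scene" or "side" or "wrist"; returns a dict with "pixels" (384x512x3 uint8, blue, green, red), "intrinsics" (3x3 intrinsics, pixels), "extrinsics" (4x4, takes a point from camera to world coordinates); the wrist camera has in their place "T_tool_cam" (4x4, takes a point from camera to tool coordinates, whose origin is the TCP and whose axes are the flange's). Camera axes: x right, y down, z forward; pixel columns grow to the right and rows downward; lengths in m; the calibration is good to about 2 mm. A picture is of the moment at which its call begins: read the wrist's pose just before it. There is no depth.
- order.hand_in(): hands the job in, once; it reports no verdict.
The state is a dict: "time_s": time; "joint_positions": joint angles; "qvel": joint speeds; "tau": joint torques, N m; "position": TCP position; "tcp_rot": TCP orientation; "force": force on the tool from outside, world axes, zero at the start; "moment": the same for the moment, N m; "opening": opening from 0.0 (shut) to 1.0 (fully open).
Only numpy, scipy, OpenCV 4.12 (cv2) and the standard library are available. Lean on these libraries where they do the work, as an engineer would, in place of code of your own. Each camera call takes 0.05 s, during which the arm holds its last target. There are 200 camera calls.

### The job

Book the bronze bush in for its first check: take the hand scanner out of its cradle, point its window squarely at the barcode on the job card from about 100 mm away, hold it still there for a second, and lay the scanner back in its cradle as it was. Then lift the bronze (brass-coloured) flanged bush out of the V-rack and hold it up in the air to the inspection camera: flange face towards the lens, square to the lens axis, the middle of the flange face on that axis and 120 mm in front of the ring light. Finish while still holding it there, quite still; nothing may touch the camera, and leave the other parts and tools where they are.

Things in the scene. Friction and masses are not known exactly. Their poses are not given: they have to be found in the camera images.
- scanner: yellow cordless hand scanner, 0.17-0.27 kg, in its cradle. Handle along x, 38 mm wide (y), 34 high, x -78 to +72 mm from the origin, the middle of its thickness near the centre of mass; grip there from above across y (free between cradle blocks: x -56 to +28). At +x the head, 62 x 56 x 36 mm, is bent down 45 degrees. z up and origin 72 mm above the bench in the cradle. Reads by itself, no trigger
- scan_window (a point): middle of the dark red window at the end of the scanner's head, 112 mm ahead (+x) of the scanner's origin and 35 mm below it. Its x axis is the reading direction, out of the window, 45 degrees below the handle's x axis; y is the handle's y. It reads codes 70 to 140 mm away, near the middle of its view
- cradle_seat (a point): where the scanner's origin lies in the black cradle (fixed, base 190 x 86 mm), 72 mm above the bench; x along the handle towards the head, z up. Two blocks, 20 mm long, at x -66 and +38 mm carry the handle's underside at 55 mm above the bench; flared cheeks, about 50 mm apart and 71 mm high, stand beside the handle
- barcode (a point): middle of the black barcode (60 x 26 mm) on the white job card in a sloping aluminium holder (112 mm wide, top edge 79 mm above the bench), fixed; 46 mm above the bench. Its x axis points straight out of the card, 45 degrees upwards, roughly towards the robot; y level along the card
- rack: grey steel V-rack, fixed, base 96 x 270 mm, origin under its middle on the bench, x the way the parts lie, z up. Two rows of V-notches, 8 mm thick, at x -30 and +30 mm; three places, at y -85, 0 and +85 mm. Part axes 75 mm above the bench; the notch arms stay below that height, within 30 mm of the part's axis. Grip parts from above between the rows (52 mm free)
- bush: bronze (brass-coloured) flanged bush, 95 mm long, 0.3-0.6 kg, in any of the rack's three places: body 36 mm in diameter from x -53 to +36 mm of the origin, flange 52 mm in diameter, 6 thick, x +36 to +42 mm, through bore 26 mm. Origin on the axis near the centre of mass, midway between the two rows of notches, 75 mm above the bench; x points to the flange end, away from the robot at first
- bush_face (a point): middle of the bush's flange face (the bore's mouth), 42 mm along x from the bush's origin
- sleeve: bright steel flanged sleeve of the same shape as the bush, in another place of the rack; bystander
- spacer: black plain spacer tube, 36 mm in diameter, 95 mm long, in another place of the rack; bystander
- camera: inspection camera on a column stand, fixed. Origin on the bench under the middle of the ring light's front, which is 280 mm up; x level, from there back to the column (25 mm in diameter, 446 high, 156 mm behind; dark green base 150 x 130 mm). The head looks towards -x, 30 degrees down: cream camera, black lens, black ring light 86 mm in diameter with a white lit ring
- view_point (a point): where the middle of the flange face must be, in the air: on the lens axis, 120 mm in front of the ring light, 220 mm above the bench, 260 mm level from the column's axis. Its x axis points along the lens axis to the lens, 30 degrees above level (y is level); the bush's x axis must lie along it
- caliper: digital caliper lying on the bench, 235 x 80 mm; bystander
- plug_gauge: plug gauge, 132 mm long, lying on the bench; bystander
- screwdriver: screwdriver with a blue handle, 150 mm; bystander
- wrench: steel spanner, 190 mm; bystander
- mug: blue mug, 80 mm across, 92 mm high; bystander
- oil: white oil bottle with red cap, 60 mm across, 170 mm high; bystander
Not all that is in view belongs to the job. Of the things like the bush, leave any that is red; of the rest the smaller one is meant. What is shaped like the part that bears cradle_seat but purple is not meant.

How it is judged:
By the outcome, as a careful person would: the job done as asked, in the order asked, and still so for the second after the job is handed in, while the arm keeps its last pose, push and grip.
It also fails if it takes over 54 s, if anything falls off the work surface, if the arm or the gripper's body presses on something with over 40 N, if the wrist force passes 120 N, or if a joint passes its speed limit or range.

## Working session

There is one attempt and no reset: what is moved stays moved. The work goes in short steps, Python scripts to look and compute and a tool call to move; the robot and the scene stay as the last step left them, time stands still between calls to the robot, and variables do not carry over. Pictures are saved under pics/ and viewed, about 8 in all and at most 12, crops included, and the job is handed in when it is done.

Besides the shell and the picture viewer there is one more tool, called as name(argument=value, ...) on one line, values as JSON. servo_tool: Moves the arm, as the interface text tells. Its arguments: {"type":"object","properties":{"targets":{"type":"array","items":{"type":"array"}},"gripper":{"type":"number"}},"required":["targets"]}

```bash
mkdir -p pics
cat > h.py <<'E'
import numpy as np, cv2
from rig import telemetry, eyes, order, bot
from scipy.spatial.transform import Rotation as R
def T_tool():
    s=telemetry.read_state(); T=np.eye(4); T[:3,:3]=np.array(s['tcp_rot']); T[:3,3]=s['position']; return T
def grab(name,fn):
    T=T_tool(); c=eyes.capture(name); cv2.imwrite(fn+'.png',c['pixels'])
    E=T@np.array(c['T_tool_cam']) if name=='wrist' else np.array(c['extrinsics'])
    np.savez(fn+'.npz',K=c['intrinsics'],E=E); return c['pixels']
def cam(fn):
    d=np.load(fn+'.npz'); return d['K'],d['E']
def ray(fn,uv):
    K,E=cam(fn); d=E[:3,:3]@np.linalg.inv(K)@np.array([uv[0],uv[1],1.]); return E[:3,3],d/np.linalg.norm(d)
def onz(fn,uv,z):
    o,d=ray(fn,uv); return o+d*(z-o[2])/d[2]
def tri(*obs):
    A=np.zeros((3,3));b=np.zeros(3);rs=[ray(*o) for o in obs]
    for o,d in rs: P=np.eye(3)-np.outer(d,d);A+=P;b+=P@o
    x=np.linalg.solve(A,b); return x,[np.linalg.norm((np.eye(3)-np.outer(d,d))@(x-o)) for o,d in rs]
def proj(fn,p):
    K,E=cam(fn); q=np.linalg.inv(E)@np.r_[p,1]; q=K@q[:3]; return q[:2]/q[2]
def row(pos,rot,T=None):
    """shift & rotvec in tool axes from current pose (measured) to world pose"""
    T=T_tool() if T is None else T
    r=T[:3,:3].T@(np.array(pos)-T[:3,3]); w=R.from_matrix(T[:3,:3].T@rot).as_rotvec()
    return r.round(4),w.round(4)
E
python3 - <<'E'
from h import *
np.set_printoptions(precision=4,suppress=True)
for n in('scene','side','wrist'): grab(n,'pics/'+n+'0')
ims=[cv2.imread(f'pics/{n}0.png') for n in('scene','side','wrist')]
cv2.imwrite('pics/a.png',cv2.resize(ims[0],(800,600),interpolation=cv2.INTER_CUBIC))
cv2.imwrite('pics/b.png',cv2.resize(ims[1],(800,600),interpolation=cv2.INTER_CUBIC))
for n in('scene','side','wrist'):
    K,E=cam('pics/'+n+'0'); print(n,K[0,0],K[1,1],K[0,2],K[1,2],E[:3,3],E[:3,2])
s=telemetry.read_state();print(s, bot.tcp_to_grasp, [a for a in dir(bot) if a[0]!='_'])
E
```

```text
scene 480.9628559094631 480.9628559094631 255.91095776696972 194.45615917576993 [ 1.6795 -0.714   1.2587] [-0.6656  0.4246 -0.6138]
side 364.48639771345296 364.48639771345296 257.7458225920602 191.62616471186453 [ 0.4011 -0.8622  0.6823] [ 0.086   0.8474 -0.524 ]
wrist 275.1672673276985 275.1672673276985 255.32186599836373 191.66500258080865 [0.1985 0.5978 0.3835] [ 0.2367 -0.1125 -0.9651]
{'time_s': 0.15, 'joint_positions': array([ 54.7459,  30.2675,  82.1384,  -0.0011,  67.688 , -10.2252]), 'qvel': array([-0.0385, -0.1337, -0.1658,  0.1094,  0.0361,  0.1546]), 'tau': array([  0.0006, -44.0435, -17.6842,   0.0633,   0.0553,  -0.0001]), 'position': array([0.2641, 0.5659, 0.2218]), 'tcp_rot': array([[-0.9061,  0.4231, -0.0009],
       [ 0.4231,  0.9061, -0.0013],
       [ 0.0003, -0.0016, -1.    ]]), 'force': array([ 0.9999,  0.3492, -0.7842]), 'moment': array([ 0.0011, -0.0445,  0.045 ]), 'opening': 0.9991295377060004} 0.0187 ['PlanningError', 'tcp_to_grasp']
```

View pics/a.png

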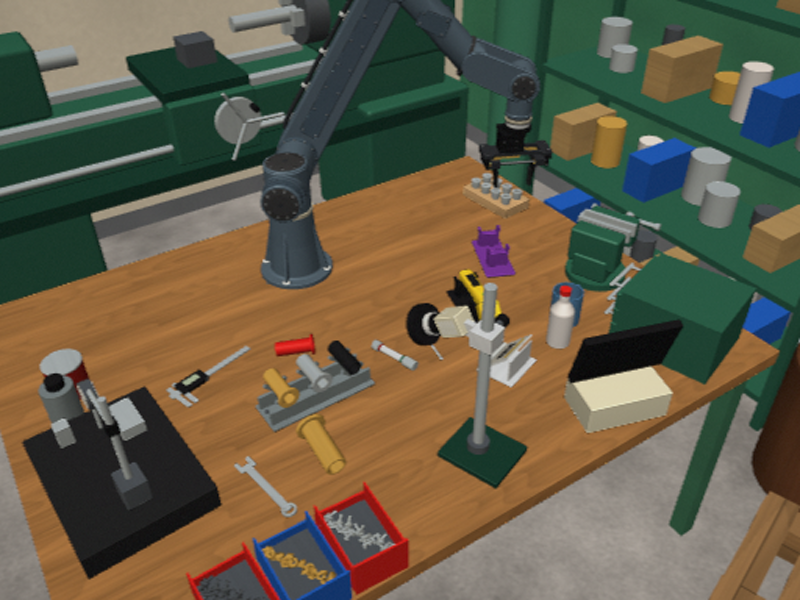

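View pics/b.png

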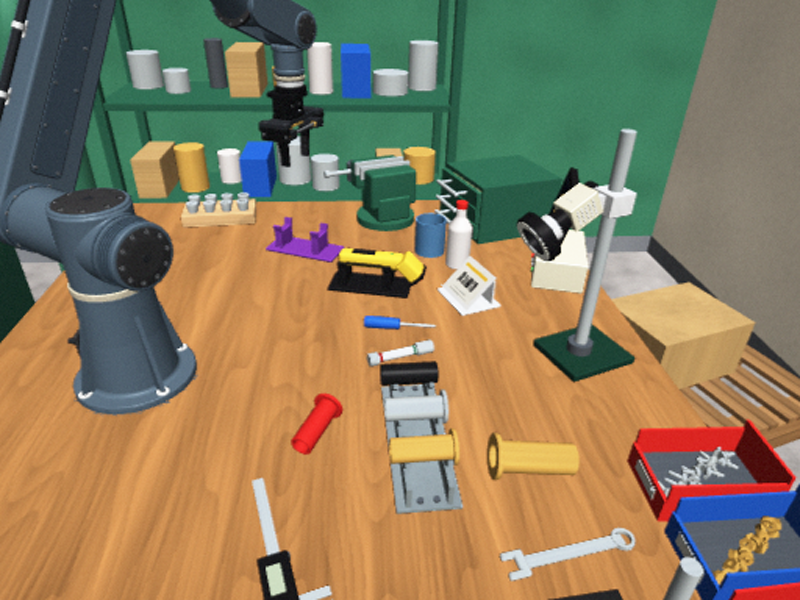

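Candidates for the bush, as pixels in the side view (800x600):
- Brass flanged part in the rack, (423,449).
- Large brass flanged part on the bench, (533,457): bigger, so a decoy.
- Red flanged part, (317,423): leave it.
- Steel sleeve (415,408) and black spacer (410,373): bystanders.

I choose the rack one. For the cradle, the black one at (372,280) holds the yellow scanner. The purple one at (303,243) is not meant.

Run:
```python
from h import *
np.set_printoptions(precision=4,suppress=True)
f=.64
def P(n,u,v,z): return onz('pics/%s0'%n,(u*f,v*f),z)
print('handle ends',P('side',340,256,.072),P('side',400,264,.072))
print('cradle base corners',P('side',330,290,.0),P('side',408,296,.0))
print('barcode',P('side',468,281,.046),P('scene',515,357,.046))
print('bush ends',P('side',391,450,.075),P('side',455,446,.075))
print('rack corners',P('side',397,511,0),P('side',460,508,0),P('scene',275,428,0),P('scene',372,381,0))
print('ring', tri(('pics/side0',(538*f,236*f)),('pics/scene0',(424*f,324*f))))
print('column base',tri(('pics/side0',(580*f,350*f)),('pics/scene0',(478*f,447*f))),'top',tri(('pics/side0',(627*f,133*f)),('pics/scene0',(490*f,287*f))))
im=cv2.imread('pics/side0.png');h=cv2.cvtColor(im,cv2.COLOR_BGR2HSV)
big=cv2.resize(im[150:215,190:340],None,fx=5,fy=5,interpolation=cv2.INTER_CUBIC)
im2=cv2.imread('pics/side0.png')[100:210,320:420]
cv2.imwrite('pics/c.png',big)
# yellow mask moments
m=cv2.inRange(h,(22,120,120),(34,255,255));m[:150]=0;m[200:]=0
n,l,st,c=cv2.connectedComponentsWithStats(m);print(st[1:],c[1:])
```

```text
handle ends [0.3724 0.3238 0.072 ] [0.5084 0.2782 0.072 ]
cradle base corners [0.3468 0.2917 0.    ] [0.5265 0.2556 0.    ]
barcode [0.66   0.2385 0.046 ] [0.6926 0.2422 0.046 ]
bush ends [ 0.4484 -0.2864  0.075 ] [ 0.5408 -0.2848  0.075 ]
rack corners [ 0.4546 -0.3316  0.    ] [ 0.5454 -0.3328  0.    ] [ 0.5414 -0.3259  0.    ] [ 0.5318 -0.0641  0.    ]
ring (array([ 0.706 , -0.0348,  0.285 ]), [np.float64(0.00101366220802384), np.float64(0.0010136622080237833)])
column base (array([0.8463, 0.0139, 0.012 ]), [np.float64(0.0006155688611717584), np.float64(0.0006155688611718612)]) top (array([0.8421, 0.0153, 0.4408]), [np.float64(0.00045906248032628183), np.float64(0.00045906248032624556)])
[[217 159  54  22 519]
 [299 168  13  12  30]] [[247.4528 167.0289]
 [305.0667 173.8667]]
```

```bash
cat >> h.py <<'E'
def down(yaw):  # tool z down, tool x = -heading, tool y = heading's left
    c,s=np.cos(np.radians(yaw)),np.sin(np.radians(yaw)); return np.array([[-c,-s,0],[-s,c,0],[0,0,-1.]])
np.set_printoptions(precision=4,suppress=True)
E
python3 -c "
from h import *
print(row([.45,.28,.30],down(-13)))"
```

```text
(array([-0.2894, -0.1805, -0.078 ]), array([-0.0016, -0.0004, -0.2099]))
```

View pics/c.png

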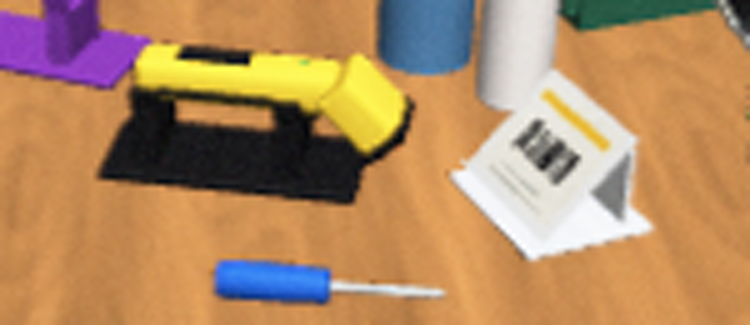

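The crop shows the yellow scanner in the black cradle with its head to the right. The barcode is at crop (545,152), facing left and towards the viewer. Next I move the wrist camera over it.

servo_tool(targets=[[[-0.29, -0.18, -0.078], [0, 0, -0.21]], [[-0.29, -0.18, -0.078], [0, 0, -0.21]], [[-0.29, -0.18, -0.078], [0, 0, -0.21]], [[-0.29, -0.18, -0.078], [0, 0, -0.21]], [[-0.29, -0.18, -0.078], [0, 0, -0.21]], [[-0.29, -0.18, -0.078], [0, 0, -0.21]], [[-0.29, -0.18, -0.078], [0, 0, -0.21]], [[-0.29, -0.18, -0.078], [0, 0, -0.21]], [[-0.29, -0.18, -0.078], [0, 0, -0.21]]])

```text
time_s: 1.27
position: [0.4499, 0.2814, 0.3]
tcp_rot: [[-0.975, 0.223, -0.001], [0.223, 0.975, -0.0], [0.001, -0.0, -1.0]]
force: [0.6, -0.1, 0.2]
opening: 1.003
```

Run:
```python
from h import *
im=grab('wrist','pics/wrist1'); print(T_tool()); print(telemetry.read_state()['qvel'])
cv2.imwrite('pics/d.png',cv2.resize(im,(800,600),interpolation=cv2.INTER_CUBIC))
```

```text
[[-0.9748  0.223  -0.0012  0.4499]
 [ 0.223   0.9748 -0.0002  0.2815]
 [ 0.0011 -0.0004 -1.      0.3001]
 [ 0.      0.      0.      1.    ]]
[ 0.0424 -0.0592 -0.133  -0.0176 -0.0489 -0.088 ]
```

View pics/d.png

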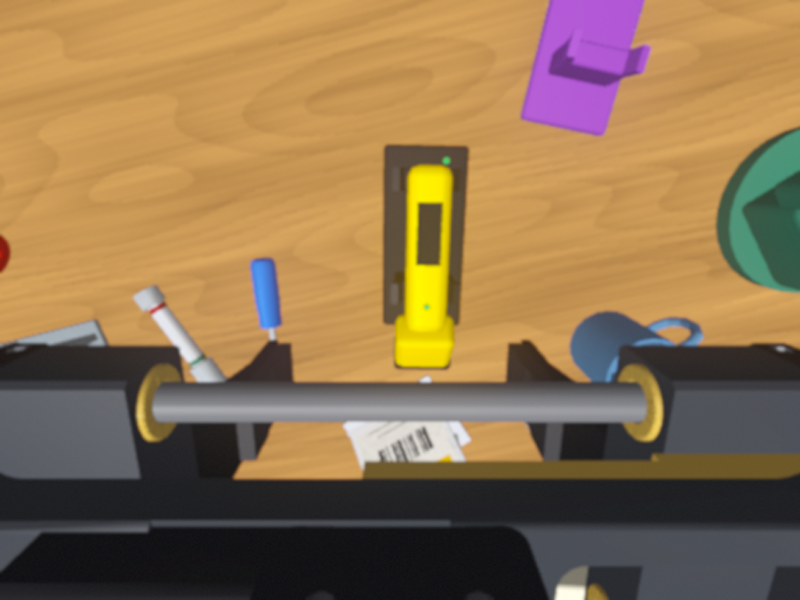

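The wrist view shows the handle along (428,170)-(428,330) and the cradle base from (385,147) to (461,324). The barcode sits at (404,447), behind the gripper.

Run:
```python
from h import *
f='pics/wrist1'; im=cv2.imread(f+'.png');h=cv2.cvtColor(im,cv2.COLOR_BGR2HSV)
C=[onz(f,(u*.64,v*.64),.008) for u,v in((385,147),(468,147),(461,324),(384,324))]
for a in C: print(a)
print('len',[np.linalg.norm(C[i]-C[(i+1)%4]) for i in range(4)],'mid',np.mean(C,0))
m=cv2.inRange(h,(24,150,120),(34,255,255)); m=cv2.morphologyEx(m,cv2.MORPH_CLOSE,np.ones((15,15)))
n,l,st,c=cv2.connectedComponentsWithStats(m);i=1+np.argmax(st[1:,4]);print(st[i])
y,x=np.nonzero(l==i)
# handle edges per row
L=[];Rr=[]
for r in range(st[i][1]+8,200):
    xs=x[y==r]; L.append((xs.min()-.5,r));Rr.append((xs.max()+.5,r))
pl=np.array([onz(f,p,.080) for p in L]);pr=np.array([onz(f,p,.080) for p in Rr]); mid=(pl+pr)/2
print('width',np.linalg.norm(pl-pr,axis=1).mean())
v=np.linalg.svd(mid-mid.mean(0))[2][0]; v*=np.sign(v[0]);print('yaw',np.degrees(np.arctan2(v[1],v[0])),'pt',mid.mean(0))
back=onz(f,(428*.64,st[i][1]),.085);front=onz(f,(425*.64,330*.64),.089);print('back',back,'front',front)
s=(back-mid.mean(0))@v; print('origin from back end', mid.mean(0)+v*(s+.078))
d=(C[2]+C[3]-C[0]-C[1]); print('base yaw',np.degrees(np.arctan2(d[1],d[0])))
print('barcode',tri((f,(404*.64,447*.64)),('pics/side0',(190+545/5,150+152/5))))
```

```text
[0.3424 0.2928 0.008 ]
[0.3608 0.3735 0.008 ]
[0.542  0.3322 0.008 ]
[0.523  0.2488 0.008 ]
len [np.float64(0.08282677495292717), np.float64(0.18584038348130022), np.float64(0.08552949793661363), np.float64(0.18588330853264817)] mid [0.442  0.3118 0.008 ]
[ 253  105   38  130 3909]
width 0.0395888068018926
yaw -13.62583028925745 pt [0.4365 0.3113 0.08  ]
back [0.3698 0.3258 0.085 ] front [0.5113 0.293  0.089 ]
origin from back end [0.446 0.309 0.08 ]
base yaw -13.283479682197775
barcode (array([0.6583, 0.2409, 0.042 ]), [np.float64(0.0006286688756837426), np.float64(0.0006286688756838064)])
```

servo_tool(targets=[[[-0.16, 0.0, 0], [0, 0, 0]], [[-0.16, 0.0, 0], [0, 0, 0]], [[-0.16, 0.0, 0], [0, 0, 0]], [[-0.16, 0.0, 0], [0, 0, 0]], [[-0.16, 0.0, 0], [0, 0, 0]]])

```text
time_s: 1.95
position: [0.6055, 0.2455, 0.2998]
tcp_rot: [[-0.975, 0.224, -0.002], [0.224, 0.975, -0.0], [0.002, -0.001, -1.0]]
force: [-0.3, 0.8, 0.8]
opening: 1.0
```

Run:
```python
from h import *
im=grab('wrist','pics/wrist2'); print(T_tool()[:3,3])
cv2.imwrite('pics/e.png',cv2.resize(im[60:280,130:430],None,fx=2.6,fy=2.6,interpolation=cv2.INTER_CUBIC))
```

```text
[0.6053 0.2455 0.3002]
```

View pics/e.png

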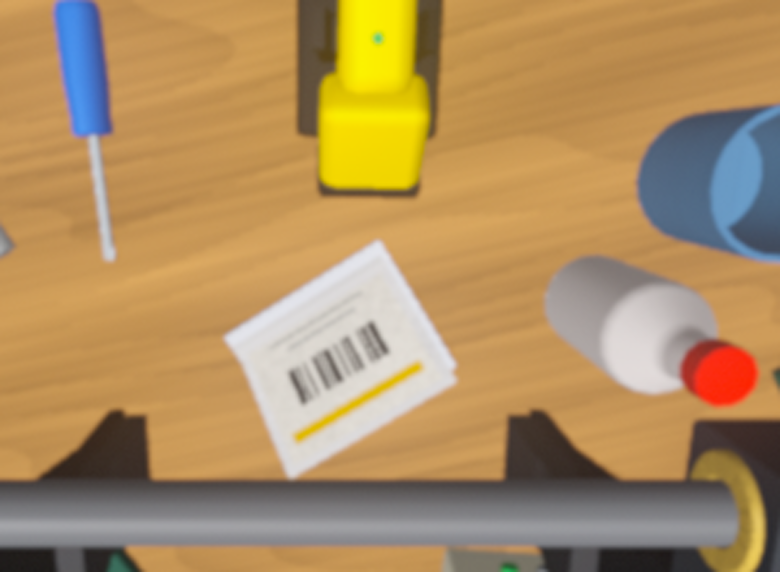

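The card is upright to this view. The barcode centre is at crop (338,363) and the yellow line lies along the upper, far side. I work out its pose from the corners.

```bash
cat > m.py <<'E'
from h import *
f='pics/wrist2'; im=cv2.imread(f+'.png'); g=cv2.cvtColor(im,cv2.COLOR_BGR2GRAY)
m=np.zeros_like(g); m[60+310*10//26:60+415*10//26,130+280*10//26:130+395*10//26]=255
b=((g<120)&(m>0)).astype(np.uint8); b=cv2.morphologyEx(b,cv2.MORPH_CLOSE,np.ones((7,7)))
n,l,st,c=cv2.connectedComponentsWithStats(b);i=1+np.argmax(st[1:,4])
y,x=np.nonzero(l==i); r=cv2.minAreaRect(np.c_[x,y].astype(np.float32)); print(r)
bc=onz(f,r[0],.046); print('barcode',bc,'side:',onz('pics/side0',(190+545/5,150+152/5),.046))
u=lambda a,b:(130+a/2.6,60+b/2.6)
for z,p,q in((.0552,(303,404),(388,357)),(.0368,(288,374),(370,322)),(.079,(292,477),(457,378)),(0.005,(228,338),(380,242))):
    A,B=onz(f,u(*p),z),onz(f,u(*q),z); d=B-A; print(A,B,'len',np.linalg.norm(d),'normal yaw',np.degrees(np.arctan2(d[1],d[0]))+90)
E
python3 m.py
```

```text
((244.2000274658203, 208.40003967285156), (9.838699340820312, 0.8944271206855774), 63.43495178222656)
barcode [0.6674 0.2142 0.046 ] side: [0.6574 0.2346 0.046 ]
[0.6765 0.2162 0.0552] [0.659  0.2721 0.0552] len 0.058537311595169686 normal yaw 197.3796755897036
[0.6615 0.2095 0.0368] [0.6403 0.2662 0.0368] len 0.060508614920252 normal yaw 200.4874258282424
[0.7108 0.2022 0.079 ] [0.6724 0.3068 0.079 ] len 0.11140899640073952 normal yaw 200.12005228640837
[0.6379 0.1728 0.005 ] [0.5984 0.2835 0.005 ] len 0.11758733526968528 normal yaw 199.65877608897523
```

```bash
python3 -c "
from h import *
print(row([.446,.309,.14],down(-13.4)),row([.446,.309,.053],down(-13.4)))"
```

```text
(array([0.1692, 0.0264, 0.1605]), array([-0.0005, -0.0017,  0.0087])) (array([0.169 , 0.0264, 0.2475]), array([-0.0005, -0.0017,  0.0087]))
```

servo_tool(targets=[[[0.06, 0.009, 0.04], [0, 0, 0.009]], [[0.12, 0.018, 0.08], [0, 0, 0.009]], [[0.169, 0.0264, 0.12], [0, -0.0017, 0.009]], [[0.169, 0.0264, 0.16], [0, -0.0017, 0.009]], [[0.169, 0.0264, 0.19], [0, -0.0017, 0.009]], [[0.169, 0.0264, 0.22], [0, -0.0017, 0.009]], [[0.169, 0.0264, 0.24], [0, -0.0017, 0.009]], [[0.169, 0.0264, 0.2475], [0, -0.0017, 0.009]], [[0.169, 0.0264, 0.2475], [0, -0.0017, 0.009]]])

```text
time_s: 3.12
position: [0.4476, 0.3086, 0.0534]
tcp_rot: [[-0.973, 0.233, 0.001], [0.233, 0.973, -0.0], [-0.002, -0.0, -1.0]]
force: [-0.6, -0.1, 0.3]
opening: 1.005
```

servo_tool(gripper=0.02, targets=[[[0, 0, 0], [0, 0, 0]], [[0, 0, 0], [0, 0, 0]], [[0, 0, 0], [0, 0, 0]], [[0, 0, 0], [0, 0, 0]], [[0, 0, 0], [0, 0, 0]], [[0, 0, 0], [0, 0, 0]], [[0, 0, 0], [0, 0, 0]]])

```text
time_s: 4.0
position: [0.4481, 0.3082, 0.053]
tcp_rot: [[-0.972, 0.234, 0.002], [0.234, 0.972, -0.001], [-0.002, -0.0, -1.0]]
force: [0.2, -0.2, 0.7]
opening: 0.431
```

servo_tool(targets=[[[0, 0, -0.005], [0, 0, 0]], [[0, 0, -0.015], [0, 0, 0]], [[0, 0, -0.035], [0, 0, 0]], [[0, 0, -0.06], [0, 0, 0]], [[0, 0, -0.085], [0, 0, 0]], [[0, 0, -0.1], [0, 0, 0]], [[0, 0, -0.1], [0, 0, 0]], [[0, 0, -0.1], [0, 0, 0]]])

```text
time_s: 5.0
position: [0.4473, 0.3081, 0.1524]
tcp_rot: [[-0.972, 0.234, 0.0], [0.234, 0.972, -0.001], [-0.0, -0.001, -1.0]]
force: [-0.8, 0.1, -2.1]
opening: 0.432
```

```bash
cat > sc.py <<'E'
from h import *
import sys
f=sys.argv[1]; im=grab('wrist',f); grab('side',f+'s'); T=T_tool(); s=telemetry.read_state(); print(T[:3,3],'F',s['force'],'M',s['moment'],s['opening'])
h=cv2.cvtColor(im,cv2.COLOR_BGR2HSV); m=cv2.inRange(h,(22,130,90),(34,255,255)); m=cv2.morphologyEx(m,cv2.MORPH_CLOSE,np.ones((21,21)))
n,l,st,c=cv2.connectedComponentsWithStats(m);i=1+np.argmax(st[1:,4]);print(st[i])
y,x=np.nonzero(l==i); z=T[2,3]+.019+.010
def tl(p,zz): q=onz(f,p,zz); return T[:3,:3].T@(q-T[:3,3])
for r in range(st[i][1]+4,st[i][1]+100,16):
    xs=x[y==r]; a,b=tl((xs.min()-.5,r),z),tl((xs.max()+.5,r),z); print(r,'tool x',a[0],'y mid',(a[1]+b[1])/2,'w',b[1]-a[1])
print('back end tool x',tl((x[y==st[i][1]].mean(),st[i][1]),z+.003))
E
python3 sc.py pics/w3
```

```text
[0.4472 0.308  0.152 ] F [ 0.0468 -0.8738 -1.9066] M [-0.0146  0.0134 -0.0038] 0.4362989836436531
[ 216   99   80  147 8815]
103 tool x 0.07882734601938911 y mid 0.0013731924213234714 w 0.02675082643707988
119 tool x 0.07168857875998864 y mid 0.0013771358244450173 w 0.036506747978433146
135 tool x 0.06433811706974346 y mid 0.0016199000532374115 w 0.03752909035175276
151 tool x 0.05676381493519938 y mid 0.0013879208127499983 w 0.03761829314950413
167 tool x 0.04895566386116725 y mid 0.0013937165030026722 w 0.03722035794669454
183 tool x 0.04090191954895341 y mid 0.0013995375776261147 w 0.037804788968849076
back end tool x [ 0.0804  0.0011 -0.032 ]
```

```bash
python3 -c "
from h import *
r,w=row([.489,.180,.133],down(19.8)); print(r,w)
for t in np.linspace(0,1,10)[1:]:
  k=t*t*(3-2*t); print([list((r*k).round(4)),list((w*k).round(3))])"
```

```text
[-0.0705 -0.1146  0.0191] [-0.0013 -0.0006 -0.5815]
[[np.float64(-0.0024), np.float64(-0.0039), np.float64(0.0007)], [np.float64(-0.0), np.float64(-0.0), np.float64(-0.02)]]
[[np.float64(-0.0089), np.float64(-0.0145), np.float64(0.0024)], [np.float64(-0.0), np.float64(-0.0), np.float64(-0.073)]]
[[np.float64(-0.0183), np.float64(-0.0297), np.float64(0.005)], [np.float64(-0.0), np.float64(-0.0), np.float64(-0.151)]]
[[np.float64(-0.0294), np.float64(-0.0478), np.float64(0.008)], [np.float64(-0.001), np.float64(-0.0), np.float64(-0.242)]]
[[np.float64(-0.0411), np.float64(-0.0668), np.float64(0.0111)], [np.float64(-0.001), np.float64(-0.0), np.float64(-0.339)]]
[[np.float64(-0.0522), np.float64(-0.0849), np.float64(0.0141)], [np.float64(-0.001), np.float64(-0.0), np.float64(-0.431)]]
[[np.float64(-0.0616), np.float64(-0.1001), np.float64(0.0167)], [np.float64(-0.001), np.float64(-0.001), np.float64(-0.508)]]
[[np.float64(-0.0681), np.float64(-0.1107), np.float64(0.0184)], [np.float64(-0.001), np.float64(-0.001), np.float64(-0.562)]]
[[np.float64(-0.0705), np.float64(-0.1146), np.float64(0.0191)], [np.float64(-0.001), np.float64(-0.001), np.float64(-0.582)]]
```

servo_tool(targets=[[[-0.0024, -0.004, 0.001], [0, 0, -0.02]], [[-0.009, -0.0145, 0.002], [0, 0, -0.073]], [[-0.018, -0.03, 0.005], [0, 0, -0.151]], [[-0.0294, -0.048, 0.008], [0, 0, -0.242]], [[-0.041, -0.067, 0.011], [0, 0, -0.339]], [[-0.052, -0.085, 0.014], [0, 0, -0.431]], [[-0.0616, -0.1, 0.0167], [0, 0, -0.508]], [[-0.068, -0.111, 0.0184], [0, 0, -0.562]], [[-0.0705, -0.1146, 0.019], [0, 0, -0.582]], [[-0.0705, -0.1146, 0.019], [0, 0, -0.582]], [[-0.0705, -0.1146, 0.019], [0, 0, -0.582]], [[-0.0705, -0.1146, 0.019], [0, 0, -0.582]]])

```text
time_s: 6.6
position: [0.4896, 0.1809, 0.1342]
tcp_rot: [[-0.94, -0.34, 0.002], [-0.34, 0.94, -0.0], [-0.001, -0.001, -1.0]]
force: [-0.4, 0.2, -1.7]
opening: 0.436
```

```bash
python3 sc.py pics/w4
python3 - <<'E'
from h import *
T=T_tool(); h=-T[:3,0]; 
O=T[:3,3]-.019*T[:3,2]-.002*h; W=O+.112*h-np.array([0,0,.035]); B=np.array([.659,.241,.046]); d=B-W
rd=(h-[0,0,1])/np.sqrt(2); print('dist',d@rd,'lateral',d-rd*(d@rd),'yaw',np.degrees(np.arctan2(h[1],h[0])))
im=cv2.imread('pics/w4s.png'); cv2.imwrite('pics/f.png',cv2.resize(im[100:230,190:370],None,fx=4,fy=4,interpolation=cv2.INTER_CUBIC))
E
```

```text
[0.4897 0.1808 0.1342] F [-0.2565 -0.0355 -1.6929] M [0.0668 0.023  0.0549] 0.432221008821319
[ 216  100   80  145 8230]
104 tool x 0.07758212730470607 y mid 0.00134604123731782 w 0.02759104413841943
120 tool x 0.0704591083491047 y mid 0.0018083921385468067 w 0.03640007188888317
136 tool x 0.0631229694440097 y mid 0.00204918986422486 w 0.03647426290832688
152 tool x 0.05556257229000505 y mid 0.0022973483233306065 w 0.036550721458614044
168 tool x 0.04776718100300247 y mid 0.0020648139101622793 w 0.03662989489030573
184 tool x 0.03972556616642577 y mid 0.0015768055906160532 w 0.03720784456988734
back end tool x [ 0.0792  0.0018 -0.0321]
dist 0.10044152884269453 lateral [-0.0009 -0.0013 -0.0015] yaw 19.8704799980424
```

View pics/f.png

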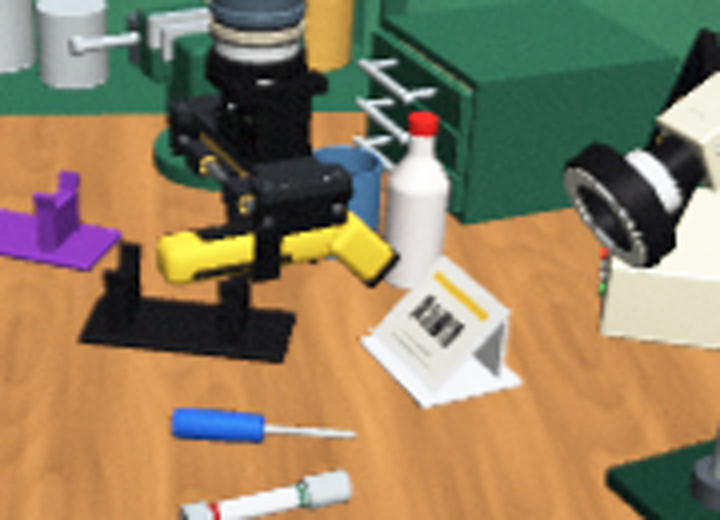

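The scanner is level with its window facing the card. It is about 100 mm from the barcode, 2 mm off axis and square. I hold it there.

servo_tool(targets=[[[0, 0, 0], [0, 0, 0]], [[0, 0, 0], [0, 0, 0]], [[0, 0, 0], [0, 0, 0]], [[0, 0, 0], [0, 0, 0]], [[0, 0, 0], [0, 0, 0]], [[0, 0, 0], [0, 0, 0]], [[0, 0, 0], [0, 0, 0]], [[0, 0, 0], [0, 0, 0]], [[0, 0, 0], [0, 0, 0]], [[0, 0, 0], [0, 0, 0]], [[0, 0, 0], [0, 0, 0]], [[0, 0, 0], [0, 0, 0]]])

```text
time_s: 8.2
position: [0.4898, 0.1804, 0.1342]
tcp_rot: [[-0.941, -0.339, 0.002], [-0.339, 0.941, -0.0], [-0.001, -0.001, -1.0]]
force: [-0.3, 0.5, -2.4]
opening: 0.434
```

```bash
python3 -c "
from h import *
r,w=row([.4473,.308,.152],down(-13.5)); print(r,w)"
```

```text
[-0.0033  0.1344 -0.018 ] [-0.0005  0.0017  0.5818]
```

servo_tool(targets=[[[0, 0.005, -0.002], [0, 0, 0.02]], [[0, 0.017, -0.006], [0, 0, 0.073]], [[-0.001, 0.035, -0.012], [0, 0, 0.151]], [[-0.001, 0.056, -0.018], [0, 0, 0.242]], [[-0.002, 0.078, -0.018], [0, 0, 0.339]], [[-0.002, 0.1, -0.018], [0, 0, 0.431]], [[-0.003, 0.117, -0.018], [0, 0.001, 0.508]], [[-0.003, 0.13, -0.018], [0, 0.0017, 0.562]], [[-0.0033, 0.1344, -0.018], [0, 0.0017, 0.582]], [[-0.0033, 0.1344, -0.018], [0, 0.0017, 0.582]], [[-0.0033, 0.1344, -0.018], [0, 0.0017, 0.582]]])

```text
time_s: 9.57
position: [0.4474, 0.3076, 0.1521]
tcp_rot: [[-0.972, 0.234, -0.0], [0.234, 0.972, -0.001], [-0.0, -0.001, -1.0]]
force: [0.6, -0.1, -1.8]
opening: 0.435
```

```bash
python3 -c "
from h import *
print(T_tool())
print(row([.4476,.3083,.0535],down(-13.45)))"; python3 sc.py pics/w5
```

```text
[[-0.9723  0.2337 -0.      0.4474]
 [ 0.2337  0.9723 -0.0007  0.3076]
 [-0.0001 -0.0007 -1.      0.1521]
 [ 0.      0.      0.      1.    ]]
(array([-0.    ,  0.0008,  0.0986]), array([-0.0007,  0.0001, -0.0011]))
[0.4474 0.3075 0.152 ] F [ 0.0462 -0.2506 -1.8164] M [ 0.0204 -0.04   -0.013 ] 0.42928337792355714
[ 216   99   80  147 8833]
103 tool x 0.07890237847540311 y mid 0.00132483577763318 w 0.026680092020404163
119 tool x 0.07178110180322342 y mid 0.0013313667400556804 w 0.036409605224475144
135 tool x 0.06445050261732407 y mid 0.0015759078193264778 w 0.037428611290167044
151 tool x 0.056896940636292886 y mid 0.0013470186157792576 w 0.0375168746153213
167 tool x 0.04911059847206036 y mid 0.0013553273522180116 w 0.03711933002257662
183 tool x 0.04107950935035355 y mid 0.0013637736505455432 w 0.03770146002834215
back end tool x [ 0.0805  0.0013 -0.032 ]
```

Same place as when lifted, with no slip. I lower it 98.5 mm.

servo_tool(targets=[[[0, 0.0006, 0.015], [0, 0, 0]], [[0, 0.0006, 0.035], [0, 0, 0]], [[0, 0.0006, 0.055], [0, 0, 0]], [[0, 0.0006, 0.07], [0, 0, 0]], [[0, 0.0006, 0.08], [0, 0, 0]], [[0, 0.0006, 0.088], [0, 0, 0]], [[0, 0.0006, 0.094], [0, 0, 0]], [[0, 0.0006, 0.0985], [0, 0, 0]], [[0, 0.0006, 0.0985], [0, 0, 0]], [[0, 0.0006, 0.0985], [0, 0, 0]]])

```text
time_s: 10.92
position: [0.4476, 0.3086, 0.0538]
tcp_rot: [[-0.972, 0.234, 0.0], [0.234, 0.972, -0.0], [-0.001, -0.0, -1.0]]
force: [-0.5, -0.5, -2.8]
opening: 0.437
```

servo_tool(targets=[[[0, 0, 0.0008], [0, 0, 0]], [[0, 0, 0.0008], [0, 0, 0]]])

```text
time_s: 11.18
position: [0.4476, 0.3086, 0.053]
tcp_rot: [[-0.972, 0.234, 0.001], [0.234, 0.972, -0.0], [-0.001, -0.0, -1.0]]
force: [-0.3, 0.6, -0.5]
opening: 0.429
```

servo_tool(gripper=0.087, targets=[[[0, 0, 0], [0, 0, 0]], [[0, 0, 0], [0, 0, 0]], [[0, 0, 0], [0, 0, 0]], [[0, 0, 0], [0, 0, 0]], [[0, 0, 0], [0, 0, 0]]])

```text
time_s: 11.8
position: [0.4474, 0.3085, 0.0527]
tcp_rot: [[-0.972, 0.234, -0.0], [0.234, 0.972, -0.0], [-0.0, -0.0, -1.0]]
force: [-0.4, -0.0, -0.0]
opening: 0.916
```

servo_tool(targets=[[[0, 0, -0.02], [0, 0, 0]], [[0, 0, -0.05], [0, 0, 0]], [[0, 0, -0.1], [0, 0, 0]], [[0, 0, -0.15], [0, 0, 0]], [[0, 0, -0.2], [0, 0, 0]], [[0, 0, -0.247], [0, 0, 0]], [[0, 0, -0.247], [0, 0, 0]], [[0, 0, -0.247], [0, 0, 0]]])

```text
time_s: 12.8
position: [0.4467, 0.3083, 0.2991]
tcp_rot: [[-0.972, 0.234, -0.001], [0.234, 0.972, -0.001], [0.001, -0.001, -1.0]]
force: [0.0, -1.2, -1.0]
opening: 1.001
```

Run:
```python
from h import *
f='pics/wrist6'; im=grab('wrist',f); grab('side','pics/side6');h=cv2.cvtColor(im,cv2.COLOR_BGR2HSV); print(T_tool()[:3,3])
m=cv2.inRange(h,(24,150,120),(34,255,255)); m=cv2.morphologyEx(m,cv2.MORPH_CLOSE,np.ones((15,15)))
n,l,st,c=cv2.connectedComponentsWithStats(m);i=1+np.argmax(st[1:,4]);print(st[i])
y,x=np.nonzero(l==i);P=[]
for r in range(st[i][1]+8,200):
    xs=x[y==r]; P.append((onz(f,(xs.min()-.5,r),.08)+onz(f,(xs.max()+.5,r),.08))/2)
P=np.array(P); v=np.linalg.svd(P-P.mean(0))[2][0]; v*=np.sign(v[0]);print('yaw',np.degrees(np.arctan2(v[1],v[0])),P.mean(0)+v*((.4365-P.mean(0)[0])/v[0]))
print('back',onz(f,(x[y==st[i][1]].mean(),st[i][1]),.085))
a=cv2.imread('pics/side0.png')[145:195,200:290];b=cv2.imread('pics/side6.png')[145:195,200:290];print('side diff',cv2.absdiff(a,b).mean(),cv2.phaseCorrelate(a[...,1].astype(np.float32),b[...,1].astype(np.float32)))
cv2.imwrite('pics/g.png',np.vstack([cv2.resize(i,None,fx=6,fy=5,interpolation=cv2.INTER_CUBIC) for i in(a,b)]))
```

```text
[0.4463 0.3081 0.298 ]
[ 237  112   38  128 3855]
yaw -13.936923734286536 [0.4365 0.3122 0.08  ]
back [0.3701 0.3279 0.085 ]
side diff 2.862074074074074 ((-0.2004347687570487, -0.19854143735335583), 1.014045172797309)
```

View pics/g.png

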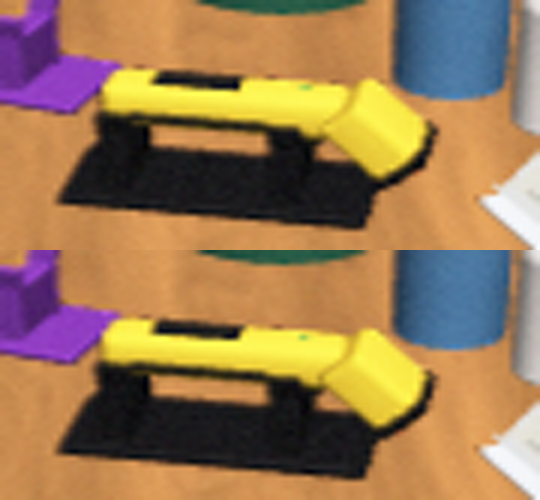

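The scanner sits in the cradle as before: top crop before, bottom crop after, shift of about 0.2 px. Now I go to the rack.

```bash
python3 -c "
from h import *
print(row([.50,-.285,.30],down(0)))"
```

```text
(array([-0.1908, -0.5642, -0.001 ]), array([-0.0024, -0.0032, -0.2358]))
```

servo_tool(targets=[[[-0.19, -0.564, -0.001], [0, 0, -0.236]], [[-0.19, -0.564, -0.001], [0, 0, -0.236]], [[-0.19, -0.564, -0.001], [0, 0, -0.236]], [[-0.19, -0.564, -0.001], [0, 0, -0.236]], [[-0.19, -0.564, -0.001], [0, 0, -0.236]], [[-0.19, -0.564, -0.001], [0, 0, -0.236]], [[-0.19, -0.564, -0.001], [0, 0, -0.236]], [[-0.19, -0.564, -0.001], [0, 0, -0.236]], [[-0.19, -0.564, -0.001], [0, 0, -0.236]], [[-0.19, -0.564, -0.001], [0, 0, -0.236]], [[-0.19, -0.564, -0.001], [0, 0, -0.236]], [[-0.19, -0.564, -0.001], [0, 0, -0.236]]])

```text
time_s: 14.4
position: [0.4996, -0.283, 0.2995]
tcp_rot: [[-1.0, 0.0, -0.003], [0.0, 1.0, 0.003], [0.003, 0.003, -1.0]]
force: [-0.6, 0.7, -0.2]
opening: 1.002
```

Run:
```python
from h import *
s=telemetry.read_state(); print(s['joint_positions'],s['qvel'])
im=grab('wrist','pics/w7'); print(T_tool()[:3])
cv2.imwrite('pics/i.png',cv2.resize(im[40:260,130:430],None,fx=2.6,fy=2.6,interpolation=cv2.INTER_CUBIC))
```

```text
[ -40.6843   21.7613   83.8633    0.0098   74.5928 -130.686 ] [ 1.2059 -1.0894  0.3878 -0.0686 -0.0435 -0.0315]
[[-1.     -0.001  -0.0022  0.4998]
 [-0.001   1.      0.0019 -0.2826]
 [ 0.0022  0.0019 -1.      0.2999]]
```

View pics/i.png

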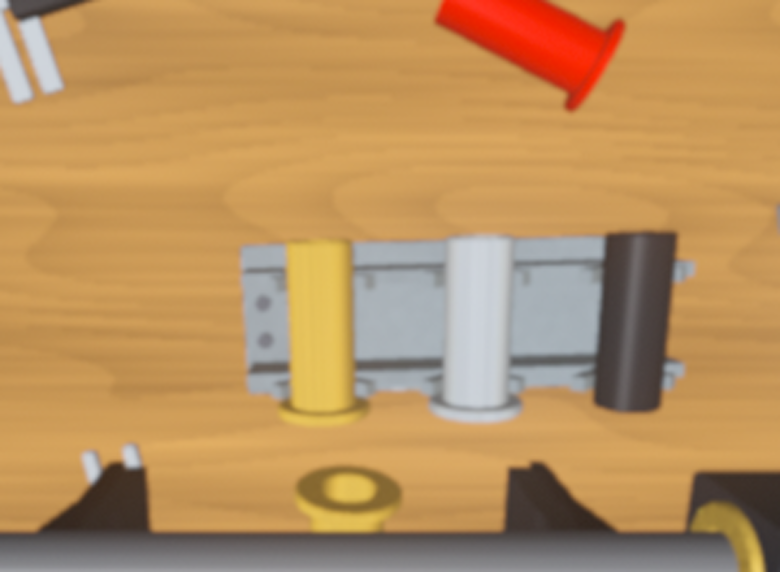

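The bush body is at crop (288-352, 241-400) and its flange at (324,410). The steel sleeve is next to it and the black spacer at the right. The big brass part is at (350,490) and the red one at top right.

Run:
```python
from h import *
f='pics/w7'; im=cv2.imread(f+'.png'); h=cv2.cvtColor(im,cv2.COLOR_BGR2HSV)
r0,r1,c0,c1=40+215*10//26,40+435*10//26,130+265*10//26,130+385*10//26
m=cv2.inRange(h,(19,140,100),(32,255,255)); M=np.zeros_like(m);M[r0:r1,c0:c1]=m[r0:r1,c0:c1]
M=cv2.morphologyEx(M,cv2.MORPH_OPEN,np.ones((5,5)))
n,l,st,c=cv2.connectedComponentsWithStats(M);i=1+np.argmax(st[1:,4]);print(st[i]);y,x=np.nonzero(l==i)
K,E=cam(f);P=[];Wd=[]
for r in range(st[i][1]+5,st[i][1]+50):
    xs=x[y==r]; a,b=onz(f,(xs.min()-.5,r),.075),onz(f,(xs.max()+.5,r),.075); P.append((a+b)/2);Wd.append(np.linalg.norm(a-b))
P=np.array(P);v=np.linalg.svd(P-P.mean(0))[2][0];v*=np.sign(v[0]);print('yaw',np.degrees(np.arctan2(v[1],v[0])),'w',np.mean(Wd),'mid',P.mean(0))
back=onz(f,(x[y==st[i][1]].mean(),st[i][1]),.093); print('back top',back)
fl=onz(f,(324/2.6+130,422/2.6+40),.068); print('flange face bottom-ish',fl)
print('rows camera pos',E[:3,3])
s=(back-P.mean(0))@v; print('origin from back',P.mean(0)+v*(s+.053))
# rack corners on base (z~.008) 
for p in((242,247),(249,392)): print(onz(f,(p[0]/2.6+130,p[1]/2.6+40),.008))
```

```text
[ 237  131   34   74 1755]
yaw 1.4753678704549675 w 0.03253321820598692 mid [ 0.4827 -0.2844  0.075 ]
back top [ 0.4445 -0.2841  0.093 ]
flange face bottom-ish [ 0.5499 -0.2821  0.068 ]
rows camera pos [ 0.4276 -0.282   0.4615]
origin from back [ 0.4975 -0.284   0.075 ]
[ 0.4547 -0.333   0.008 ]
[ 0.548  -0.3312  0.008 ]
```

```bash
python3 -c "
from h import *
print(row([.499,-.283,.056],down(1.4)))"
```

```text
(array([ 0.0003, -0.0009,  0.2439]), array([ 0.002 , -0.0021, -0.0234]))
```

servo_tool(gripper=0.06, targets=[[[0.0003, -0.001, 0.04], [0.002, -0.002, -0.023]], [[0.0003, -0.001, 0.08], [0.002, -0.002, -0.023]], [[0.0003, -0.001, 0.12], [0.002, -0.002, -0.023]], [[0.0003, -0.001, 0.15], [0.002, -0.002, -0.023]], [[0.0003, -0.001, 0.18], [0.002, -0.002, -0.023]], [[0.0003, -0.001, 0.205], [0.002, -0.002, -0.023]], [[0.0003, -0.001, 0.225], [0.002, -0.002, -0.023]], [[0.0003, -0.001, 0.238], [0.002, -0.002, -0.023]], [[0.0003, -0.001, 0.244], [0.002, -0.002, -0.023]], [[0.0003, -0.001, 0.244], [0.002, -0.002, -0.023]]])

```text
time_s: 15.7
position: [0.5002, -0.2849, 0.0571]
tcp_rot: [[-1.0, -0.024, 0.002], [-0.024, 1.0, -0.002], [-0.002, -0.002, -1.0]]
force: [-0.3, 0.1, 0.4]
opening: 0.687
```

servo_tool(gripper=0.02, targets=[[[0, 0, 0], [0, 0, 0]], [[0, 0, 0], [0, 0, 0]], [[0, 0, 0], [0, 0, 0]], [[0, 0, 0], [0, 0, 0]], [[0, 0, 0], [0, 0, 0]], [[0, 0, 0], [0, 0, 0]]])

```text
time_s: 16.45
position: [0.5002, -0.2853, 0.0574]
tcp_rot: [[-1.0, -0.023, 0.002], [-0.023, 1.0, -0.003], [-0.002, -0.003, -1.0]]
force: [-0.5, 1.1, 3.4]
opening: 0.406
```

servo_tool(targets=[[[0, 0, -0.005], [0, 0, 0]], [[0, 0, -0.015], [0, 0, 0]], [[0, 0, -0.03], [0, 0, 0]], [[0, 0, -0.055], [0, 0, 0]], [[0, 0, -0.085], [0, 0, 0]], [[0, 0, -0.115], [0, 0, 0]], [[0, 0, -0.14], [0, 0, 0]], [[0, 0, -0.15], [0, 0, 0]], [[0, 0, -0.15], [0, 0, 0]], [[0, 0, -0.15], [0, 0, 0]]])

```text
time_s: 17.7
position: [0.4991, -0.2843, 0.206]
tcp_rot: [[-1.0, -0.023, 0.0], [-0.023, 1.0, -0.001], [-0.0, -0.001, -1.0]]
force: [-1.3, 0.4, -3.1]
opening: 0.404
```

Run:
```python
from h import *
s=telemetry.read_state();print(s['position'],s['force'],s['moment'],s['opening'])
w=grab('wrist','pics/w8'); sd=grab('side','pics/s8'); sc=grab('scene','pics/c8')
A=cv2.resize(w[60:260,190:330],(420,600),interpolation=cv2.INTER_CUBIC)
K,E=cam('pics/s8'); u,v=proj('pics/s8',s['position']).astype(int); print(u,v, proj('pics/c8',s['position']))
B=cv2.resize(sd[max(v-70,0):v+60,u-70:u+20+0],(380,549),interpolation=cv2.INTER_CUBIC);B=cv2.copyMakeBorder(B,0,51,0,0,0)
cv2.imwrite('pics/j.png',np.hstack([A,B])); print(max(v-70,0),u-70)
# camera head geometry check from both fixed views
C=np.hstack([cv2.resize(sd[95:245,310:430],(400,500),interpolation=cv2.INTER_CUBIC),cv2.resize(sc[170:320,240:360],(400,500),interpolation=cv2.INTER_CUBIC)])
cv2.imwrite('pics/k.png',C)
```

```text
[ 0.4991 -0.2843  0.206 ] [-1.3249  0.4349 -3.1435] [ 0.0598  0.0183 -0.0056] 0.40444747463096664
275 240 [174.9608 218.7735]
170 205
```

View pics/j.png

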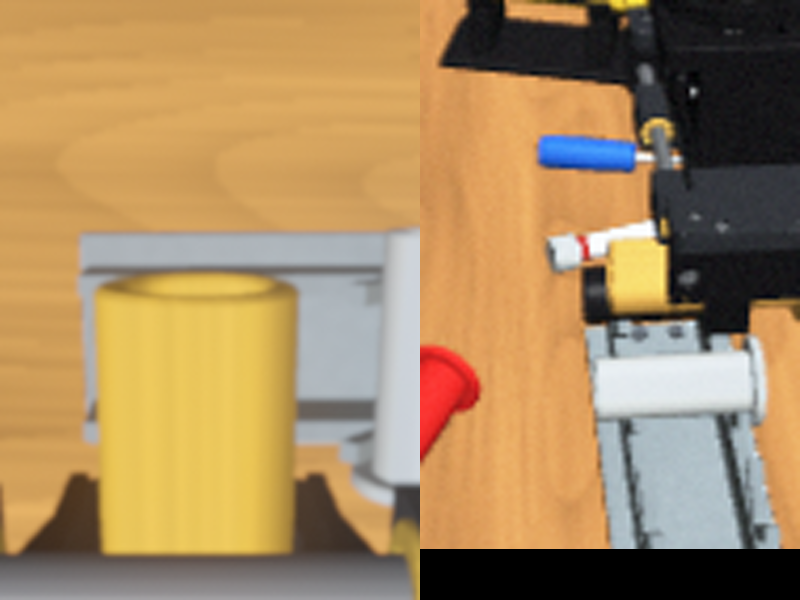

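View pics/k.png

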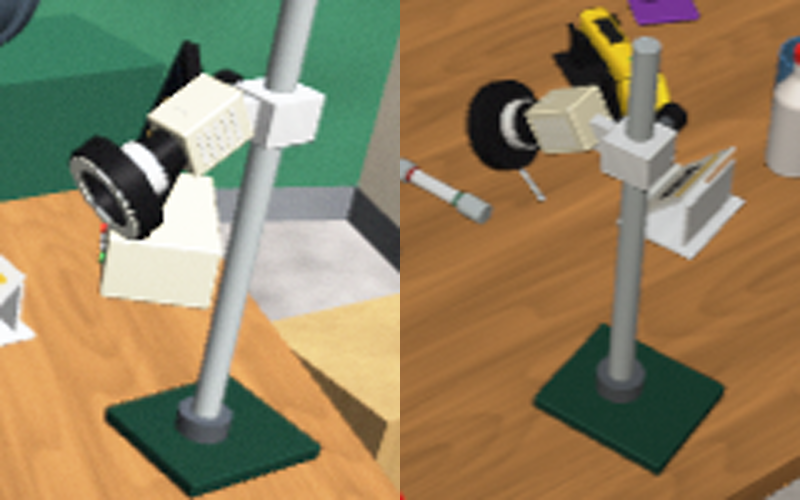

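The bush is held and level; the other parts stay in the rack. In the camera stand view (left is side, right is scene), the ring front centre is at left crop (107,197). The base corners are clear in both.

Run:
```python
from h import *
S=lambda u,v:(310+u*.3,95+v*.3); C=lambda u,v:(240+(u-400)*.3,170+v*.3)
sc=[onz('pics/c8',C(*p),.012) for p in((602,325),(722,388),(658,470),(535,402))]
sd=[onz('pics/s8',S(*p),.012) for p in((107,415),(232,378),(320,447),(190,492))]
for q in(sc,sd):
    q=np.array(q); d=np.roll(q,-1,0)-q; print(q[:,:2].tolist(),'len',np.linalg.norm(d,axis=1),'yaw',np.degrees(np.arctan2(d[:,1],d[:,0]))%90,'mid',q.mean(0))
print('ring side',onz('pics/s8',S(107,197),.28))
# column axis: mid of edges at several rows, both views, fit via triangulating two heights
for a,b in(((213,395),(622,352)),((247,230),(635,190)),((275,90),(644,90))):
    rs,rc=ray('pics/s8',S(*a)),ray('pics/c8',C(*b))
# vertical line: planes containing view ray & vertical -> intersect horizontally
def vl(*obs):
    A=[];B=[]
    for o,d in obs:
        n=np.array([-d[1],d[0]])/np.hypot(d[0],d[1]);A.append(n);B.append(n@o[:2])
    x,res,_,_=np.linalg.lstsq(np.array(A),np.array(B),rcond=None); return x,res
print('column',vl(ray('pics/s8',S(255,200)),ray('pics/c8',C(634,220))))
print('column',vl(ray('pics/s8',S(296,30)),ray('pics/c8',C(645,100))))
# wrist column profile for bush back end
w=cv2.imread('pics/w8.png'); print(w[144:200,190+196//3].tolist())
```

```text
[[0.7673247618276121, 0.05137696873512276], [0.9039854455820086, 0.10016281144592487], [0.9493268288750841, -0.01892488412296467], [0.8146097078724331, -0.06882214331672698]] len [0.1451 0.1274 0.1437 0.1292] yaw [19.6458 20.8438 20.3239 21.4741] mid [0.8588 0.0159 0.012 ]
[[0.7619783655611759, 0.041404697404346824], [0.9048963176577511, 0.09573029261594312], [0.944387616985802, -0.018703861768199936], [0.8021250681006054, -0.07428460788397984]] len [0.1529 0.1211 0.1527 0.1225] yaw [20.8127 19.0396 21.3402 19.1379] mid [0.8533 0.011  0.012 ]
ring side [ 0.6989 -0.04    0.28  ]
column (array([0.8458, 0.0154]), array([], dtype=float64))
column (array([0.8473, 0.0154]), array([], dtype=float64))
[[187, 182, 175], [187, 182, 176], [187, 182, 175], [178, 174, 168], [149, 146, 144], [108, 114, 122], [83, 115, 138], [72, 145, 181], [76, 174, 211], [84, 189, 226], [91, 196, 232], [93, 199, 235], [93, 199, 234], [89, 192, 228], [79, 174, 210], [71, 162, 199], [74, 171, 210], [81, 183, 221], [88, 192, 229], [91, 196, 232], [91, 197, 233], [93, 198, 233], [92, 197, 233], [91, 197, 233], [91, 197, 233], [92, 197, 233], [92, 197, 233], [92, 197, 233], [91, 197, 233], [91, 197, 233], [91, 197, 234], [91, 198, 233], [91, 198, 234], [90, 197, 233], [90, 197, 233], [90, 197, 233], [91, 197, 233], [91, 197, 234], [91, 198, 234], [92, 198, 234], [90, 197, 233], [91, 198, 234], [90, 197, 234], [91, 198, 234], [91, 198, 234], [91, 198, 234], [91, 197, 234], [91, 198, 234], [91, 198, 234], [90, 197, 234], [90, 197, 234], [89, 197, 233], [91, 198, 234], [90, 198, 234], [91, 197, 234], [91, 198, 234]]
```

Run:
```python
from h import *
f='pics/w8'; T=np.eye(4); T[:3,:3]=down(1.4); T[:3,3]=[.4991,-.2843,.206]
h=np.array([np.cos(np.radians(1.4)),np.sin(np.radians(1.4)),0]); G=T[:3,3]+[0,0,.0187]
for p in(-3,-1.5,0,1.5,3):
  for xo in(-.003,0,.003):
    c,s=np.cos(np.radians(p)),np.sin(np.radians(p)); a=c*h+s*np.array([0,0,1]); up=-s*h+c*np.array([0,0,1])
    B=G+xo*h-.053*a
    print(p,xo,[round(proj(f,B+k*up)[1],1) for k in(.018,.013,-.013,-.018)],'u',proj(f,B+.018*up)[0].round(1))
w=cv2.imread(f+'.png'); b=cv2.cvtColor(w,cv2.COLOR_BGR2HSV); m=cv2.inRange(b,(18,120,90),(34,255,255))
for r in (160,175,190): x=np.nonzero(m[r,200:310])[0]+200; print(r,x.min(),x.max(), [round(v,4) for v in (T[:3,:3].T@((onz(f,(x.min()-.5,r),G[2]+.004)+onz(f,(x.max()+.5,r),G[2]+.004))/2-T[:3,3]))])
```

```text
-3 -0.003 [np.float64(157.4), np.float64(155.3), np.float64(146.5), np.float64(145.1)] u 251.9
-3 0 [np.float64(164.0), np.float64(161.7), np.float64(151.9), np.float64(150.4)] u 251.9
-3 0.003 [np.float64(170.6), np.float64(168.1), np.float64(157.3), np.float64(155.6)] u 251.9
-1.5 -0.003 [np.float64(155.8), np.float64(154.0), np.float64(146.7), np.float64(145.6)] u 251.9
-1.5 0 [np.float64(162.4), np.float64(160.4), np.float64(152.1), np.float64(150.8)] u 251.9
-1.5 0.003 [np.float64(168.9), np.float64(166.7), np.float64(157.5), np.float64(156.0)] u 252.0
0 -0.003 [np.float64(154.3), np.float64(152.9), np.float64(147.0), np.float64(146.1)] u 251.9
0 0 [np.float64(160.8), np.float64(159.2), np.float64(152.4), np.float64(151.3)] u 252.0
0 0.003 [np.float64(167.3), np.float64(165.5), np.float64(157.7), np.float64(156.5)] u 252.0
1.5 -0.003 [np.float64(152.9), np.float64(151.8), np.float64(147.4), np.float64(146.7)] u 252.0
1.5 0 [np.float64(159.4), np.float64(158.1), np.float64(152.7), np.float64(151.9)] u 252.0
1.5 0.003 [np.float64(165.8), np.float64(164.3), np.float64(158.0), np.float64(157.0)] u 252.0
3 -0.003 [np.float64(151.6), np.float64(150.9), np.float64(147.9), np.float64(147.4)] u 252.0
3 0 [np.float64(158.1), np.float64(157.1), np.float64(153.1), np.float64(152.5)] u 252.0
3 0.003 [np.float64(164.4), np.float64(163.3), np.float64(158.3), np.float64(157.5)] u 252.1
160 201 288 [np.float64(0.0513), np.float64(-0.004), np.float64(-0.0227)]
175 200 287 [np.float64(0.0435), np.float64(-0.0046), np.float64(-0.0227)]
190 209 287 [np.float64(0.0355), np.float64(-0.0023), np.float64(-0.0227)]
```

```bash
cat >> h.py <<'E'
YAW=20.4; H=np.array([np.cos(np.radians(YAW)),np.sin(np.radians(YAW)),0]); Zw=np.array([0,0,1.])
COL=np.array([.8463,.0154,0]); V=COL-.26*H+.22*Zw
def nose(pitch,yaw=YAW):
    p=np.radians(pitch);y=np.radians(yaw); h=np.array([np.cos(y),np.sin(y),0]); a=np.cos(p)*h+np.sin(p)*Zw; l=np.array([-np.sin(y),np.cos(y),0]); return np.c_[-a,l,np.cross(-a,l)]
E
python3 -c "
from h import *
Rt=nose(30.7); a=-nose(30)[:,0]; G=V-.041*a; P=G+.0187*Rt[:,2]; print(V,P)
r,w=row(P,Rt); print(r,w)
for t in np.linspace(0,1,12)[1:]:
  k=t*t*(3-2*t); print((r*k).round(3).tolist(),(w*k).round(3).tolist())"
```

```text
[ 0.6026 -0.0752  0.22  ] [ 0.5783 -0.0843  0.1834]
[-0.0836  0.1984  0.0223] [-0.09   -0.5308 -0.3246]
[-0.002, 0.005, 0.001] [-0.002, -0.012, -0.008]
[-0.007, 0.017, 0.002] [-0.008, -0.046, -0.028]
[-0.015, 0.036, 0.004] [-0.016, -0.097, -0.059]
[-0.025, 0.06, 0.007] [-0.027, -0.16, -0.098]
[-0.036, 0.086, 0.01] [-0.039, -0.229, -0.14]
[-0.047, 0.113, 0.013] [-0.051, -0.301, -0.184]
[-0.058, 0.139, 0.016] [-0.063, -0.371, -0.227]
[-0.068, 0.162, 0.018] [-0.074, -0.434, -0.265]
[-0.076, 0.181, 0.02] [-0.082, -0.485, -0.296]
[-0.082, 0.194, 0.022] [-0.088, -0.518, -0.317]
[-0.084, 0.198, 0.022] [-0.09, -0.531, -0.325]
```

servo_tool(targets=[[[-0.002, 0.005, 0.0], [-0.002, -0.012, -0.008]], [[-0.007, 0.017, 0.001], [-0.008, -0.046, -0.028]], [[-0.015, 0.036, 0.002], [-0.016, -0.097, -0.059]], [[-0.025, 0.06, 0.004], [-0.027, -0.16, -0.098]], [[-0.036, 0.086, 0.007], [-0.039, -0.229, -0.14]], [[-0.047, 0.113, 0.011], [-0.051, -0.301, -0.184]], [[-0.058, 0.139, 0.015], [-0.063, -0.371, -0.227]], [[-0.068, 0.162, 0.018], [-0.074, -0.434, -0.265]], [[-0.076, 0.181, 0.02], [-0.082, -0.485, -0.296]], [[-0.082, 0.194, 0.022], [-0.088, -0.518, -0.317]], [[-0.0836, 0.1984, 0.0223], [-0.09, -0.531, -0.325]], [[-0.0836, 0.1984, 0.0223], [-0.09, -0.531, -0.325]]])

```text
time_s: 19.35
position: [0.5955, -0.0714, 0.2048]
tcp_rot: [[-0.835, -0.326, 0.443], [-0.29, 0.946, 0.148], [-0.467, -0.005, -0.884]]
force: [0.7, 0.1, -3.3]
opening: 0.404
```

servo_tool(targets=[[[0, 0, 0], [0, 0, 0]], [[0, 0, 0], [0, 0, 0]]])

```text
time_s: 19.6
position: [0.5953, -0.0722, 0.2045]
tcp_rot: [[-0.836, -0.324, 0.443], [-0.288, 0.946, 0.148], [-0.467, -0.004, -0.884]]
force: [-0.1, 0.6, -3.0]
opening: 0.406
```

Run:
```python
from h import *
s=telemetry.read_state();print(s['time_s'],s['joint_positions'],s['force'],s['moment'],s['opening'])
Rt=nose(30.7); a=-nose(30)[:,0]; print('left to go',row(V-.041*a+.0187*Rt[:,2],Rt))
w=grab('wrist','pics/w9'); sd=grab('side','pics/s9'); sc=grab('scene','pics/c9')
T=T_tool();at=-T[:3,0]; O=T[:3,3]-.0187*T[:3,2]
for n in('s9','c9'):
    print(n,'V',proj('pics/'+n,V),'face',proj('pics/'+n,O+.041*at),'back',proj('pics/'+n,O-.054*at))
u,v=map(int,proj('pics/s9',V)); A=cv2.resize(sd[v-50:v+50,u-50:u+50],(540,540),interpolation=cv2.INTER_CUBIC); print('side off',u-50,v-50,'scale 5.4')
u,v=map(int,proj('pics/c9',V)); B=cv2.resize(sc[v-50:v+50,u-25:u+23],(259,540),interpolation=cv2.INTER_CUBIC); print('scene off',u-25,v-50,'scale 5.4')
cv2.imwrite('pics/l.png',np.hstack([A,B]))
for r in range(0): pass
m=cv2.cvtColor(w,cv2.COLOR_BGR2HSV); print(w[135:170,255].tolist())
```

```text
19.6 [ -27.8282   23.4888  106.4197   35.5924   35.4164 -163.525 ] [-0.1113  0.5813 -3.0282] [-0.1435  0.4706 -0.0134] 0.40551321292064063
left to go (array([ 0.0276, -0.0058,  0.0093]), array([-0.0166, -0.0501, -0.0207]))
s9 V [305.6545 182.2002] face [312.6817 172.7313] back [282.3413 194.0585]
c9 V [244.0674 209.9627] face [250.0071 206.997 ] back [231.3525 207.5594]
side off 255 132 scale 5.4
scene off 219 159 scale 5.4
[[86, 153, 203], [85, 154, 203], [84, 152, 202], [83, 149, 198], [81, 146, 195], [82, 146, 195], [82, 147, 196], [82, 147, 196], [81, 146, 195], [81, 146, 196], [82, 148, 198], [83, 150, 199], [83, 150, 199], [83, 151, 199], [82, 149, 197], [75, 146, 191], [67, 149, 188], [68, 163, 200], [78, 181, 218], [86, 192, 228], [88, 196, 231], [87, 196, 231], [84, 189, 224], [72, 169, 205], [64, 153, 190], [64, 157, 195], [72, 171, 208], [81, 186, 222], [86, 193, 229], [87, 194, 230], [88, 194, 230], [86, 194, 230], [87, 194, 230], [88, 194, 230], [87, 194, 230]]
```

View pics/l.png

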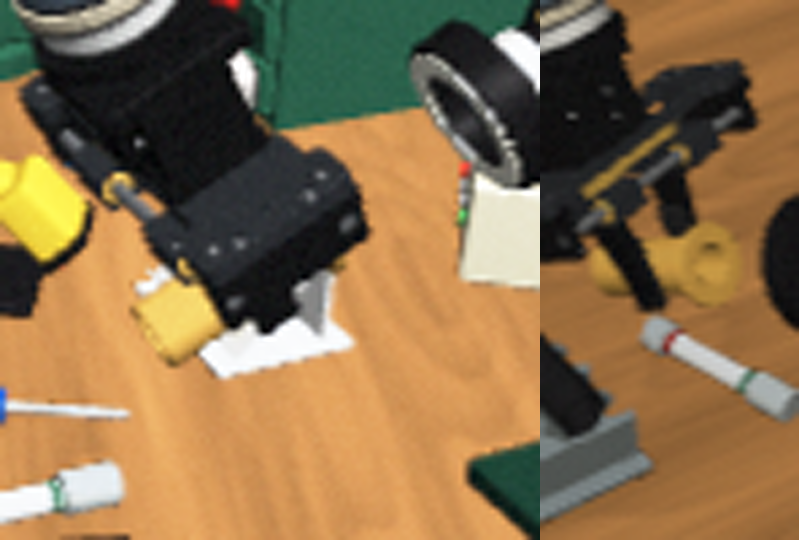

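The arm stopped at joint 6's limit (-163.5), 28 mm past the goal: this grasp with zero roll is out of reach. The bush is round, so the tool may roll about its axis. I build a quick kinematic model to choose the roll.

```bash
cat > fk.py <<'E'
from h import *
from scipy.optimize import least_squares
def fk(q,Lt,a2=.502,a3=.3915,hz=-.063,off=.111):
    q=np.radians(q); Rz=lambda t:R.from_euler('z',t).as_matrix(); Ry=lambda t:R.from_euler('y',t).as_matrix()
    A=Rz(q[0]); B=A@Ry(q[1]); C=B@Ry(q[2]); D=C@Rz(q[3])@Ry(q[4])@Rz(q[5])
    p=A@np.array([0,off,hz+Lt])+B@np.array([0,0,a2])+C@np.array([0,0,a3])+D@np.array([0,0,Lt]); return p,D
E
python3 - <<'E'
from fk import *
s=telemetry.read_state(); q=s['joint_positions']; Rm=np.array(s['tcp_rot']); 
D=fk(q,.2)[1]; print('R offset',np.degrees(R.from_matrix(D.T@Rm).as_rotvec()))
Ro=D.T@Rm
L=least_squares(lambda L:fk(q,L[0])[0]-s['position'],[.2]); print('Lt',L.x,'res',L.fun)
Lt=L.x[0]; q0=[54.7459,30.2675,82.1384,-.0011,67.688,-10.2252]; print('start check',fk(q0,Lt)[0]-[.2641,.5659,.2218])
a=-nose(30)[:,0]
for phi in range(-60,61,10):
    Rt=nose(30.7)@R.from_euler('x',phi,degrees=True).as_matrix(); P=V-.041*a+.0187*Rt[:,2]
    def e(q): p,D=fk(q,Lt); return np.r_[(p-P)*5,R.from_matrix((D@Ro).T@Rt).as_rotvec()]
    z=least_squares(e,q,x_scale=50.); print(phi,z.x.round(1),z.cost.round(8),'tool z',Rt[:,2])
E
```

```text
R offset [-0. -0. 90.]
Lt [0.2629] res [ 0.0154 -0.0244 -0.0279]
start check [-0.      0.     -0.0005]
-60 [ -37.4   44.6   85.7   43.5  100.2 -178.9] 0.0 tool z [-0.0626  0.9007 -0.4299]
-50 [ -37.6   39.7   90.3   43.2   90.5 -178.8] 0.0 tool z [ 0.0406  0.8324 -0.5527]
-40 [ -37.3   34.9   95.    43.1   80.4 -178.6] 0.0 tool z [ 0.1425  0.7388 -0.6587]
-30 [ -36.5   30.3   99.7   43.2   69.9 -178.1] 0.0 tool z [ 0.2401  0.6228 -0.7447]
-20 [ -35.    26.1  104.3   43.5   58.9 -177.3] 0.0 tool z [ 0.3304  0.4878 -0.808 ]
-10 [ -32.8   22.4  108.7   43.7   47.2 -175.9] 0.0 tool z [ 0.4107  0.338  -0.8468]
0 [ -29.8   19.6  112.7   43.3   34.9 -173.6] 0.0 tool z [ 0.4785  0.178  -0.8599]
10 [ -26.    17.7  116.2   40.9   21.9 -168.8] 0.0 tool z [ 0.5318  0.0125 -0.8468]
20 [ -21.5   17.2  119.1   25.8    8.7 -150.7] 0.0 tool z [ 0.5689 -0.1533 -0.808 ]
30 [ -16.6   18.   121.2   86.9   -7.7 -208.3] 0.0 tool z [ 0.5887 -0.3145 -0.7447]
40 [ -11.6   20.2  122.4   68.5  -21.3 -186.1] 0.0 tool z [ 0.5906 -0.4661 -0.6587]
50 [  -6.9   23.6  122.6   66.8  -35.2 -180. ] 0.0 tool z [ 0.5746 -0.6036 -0.5527]
60 [  -2.9   28.   121.9   67.8  -48.6 -176.5] 0.0 tool z [ 0.5411 -0.7227 -0.4299]
```

```bash
cat > fk2.py <<'E'
from h import *
from scipy.optimize import least_squares
Rz=lambda t:R.from_euler('z',t).as_matrix(); Ry=lambda t:R.from_euler('y',t).as_matrix()
RO=Rz(np.pi/2)
def fk(q,Lt,o2,a2=.502,a3=.3915,hz=-.063,off=.111):
    q=np.radians(q); A=Rz(q[0]); B=A@Ry(q[1]); C=B@Ry(q[2]); D4=C@Rz(q[3]); D=D4@Ry(q[4])@Rz(q[5])
    return A@np.array([0,off-o2,hz+Lt])+B@np.array([0,0,a2])+C@np.array([0,0,a3])+D4@np.array([0,o2,0])+D@np.array([0,0,Lt]), D@RO
E
python3 - <<'E'
from fk2 import *
s=telemetry.read_state(); q=s['joint_positions']
for fix in(0,1):
    L=least_squares(lambda L:fk(q,L[0],L[1])[0]-s['position'],[.2,.05]); 
print('fit',L.x,'res',L.fun); Lt,o2=L.x
a=-nose(30)[:,0]; q1=q.copy()
for phi in range(-4,33,4):
    Rt=nose(30.7)@R.from_euler('x',phi,degrees=True).as_matrix(); P=V-.041*a+.0187*Rt[:,2]
    def e(q): p,D=fk(q,Lt,o2); return np.r_[(p-P)*5,R.from_matrix(D.T@Rt).as_rotvec()]
    z=least_squares(e,q1,x_scale=50.);q1=z.x; print(phi,z.x.round(1),z.cost.round(8))
E
```

```text
fit [0.2622 0.0013] res [ 0.0155 -0.0249 -0.0274]
-4 [ -31.    20.6  111.2   43.6   39.8 -174.7] 0.0
0 [ -29.7   19.6  112.8   43.4   34.8 -173.6] 0.0
4 [ -28.3   18.7  114.3   42.9   29.6 -172.2] 0.0
8 [ -26.7   18.   115.6   41.8   24.4 -170.2] 0.0
12 [ -25.1   17.5  116.9   39.9   19.1 -167.1] 0.0
16 [ -23.3   17.3  118.1   35.9   13.8 -161.9] 0.0
20 [ -21.5   17.2  119.1   25.8    8.6 -150.7] 0.0
24 [ -19.6   17.3  119.9   -8.9    4.6 -114.7] 0.0
28 [-17.4  17.7 120.5 -75.2   5.6 -46.8] 0.0
32 [-15.4  18.3 121.2 -99.4  10.3 -21.1] 0.0
```

Roll solutions lie near the wrist singularity, and the model fits poorly. The robust way is to set the bush back in its rack place, regrasp with the tool turned half round (joint 6 near 0), and return. There is time for this.

```bash
python3 -c "
from h import *
r,w=row([.4991,-.2843,.206],down(1.35)); print(r,w)
for t in np.linspace(0,1,12)[1:]:
  k=t*t*(3-2*t); print((r*k).round(3).tolist(),(w*k).round(3).tolist())"
```

```text
[ 0.141  -0.1696 -0.0753] [0.0703 0.4826 0.3015]
[0.003, -0.004, -0.002] [0.002, 0.011, 0.007]
[0.012, -0.015, -0.007] [0.006, 0.042, 0.026]
[0.026, -0.031, -0.014] [0.013, 0.088, 0.055]
[0.042, -0.051, -0.023] [0.021, 0.145, 0.091]
[0.061, -0.073, -0.033] [0.03, 0.208, 0.13]
[0.08, -0.096, -0.043] [0.04, 0.274, 0.171]
[0.099, -0.119, -0.053] [0.049, 0.338, 0.211]
[0.115, -0.139, -0.062] [0.057, 0.394, 0.246]
[0.129, -0.155, -0.069] [0.064, 0.441, 0.275]
[0.138, -0.166, -0.074] [0.069, 0.471, 0.294]
[0.141, -0.17, -0.075] [0.07, 0.483, 0.302]
```

servo_tool(targets=[[[0.003, -0.004, -0.002], [0.002, 0.011, 0.007]], [[0.012, -0.015, -0.007], [0.006, 0.042, 0.026]], [[0.026, -0.031, -0.014], [0.013, 0.088, 0.055]], [[0.042, -0.051, -0.023], [0.021, 0.145, 0.091]], [[0.061, -0.073, -0.033], [0.03, 0.208, 0.13]], [[0.08, -0.096, -0.043], [0.04, 0.274, 0.171]], [[0.099, -0.119, -0.053], [0.049, 0.338, 0.211]], [[0.115, -0.139, -0.062], [0.057, 0.394, 0.246]], [[0.129, -0.155, -0.069], [0.064, 0.441, 0.275]], [[0.138, -0.166, -0.074], [0.069, 0.471, 0.294]], [[0.141, -0.1696, -0.0753], [0.0703, 0.4826, 0.3015]], [[0.141, -0.1696, -0.0753], [0.0703, 0.4826, 0.3015]]])

```text
time_s: 21.25
position: [0.4994, -0.2836, 0.2059]
tcp_rot: [[-1.0, -0.024, 0.0], [-0.024, 1.0, 0.001], [-0.0, 0.001, -1.0]]
force: [0.0, 1.0, -2.9]
opening: 0.402
```

Run:
```python
from h import *
s=telemetry.read_state();print(s['time_s'],s['joint_positions'],s['qvel']); print(T_tool()[:3])
w=grab('wrist','pics/w10'); print(w[140:170,255,1].tolist()); print(cv2.imread('pics/w8.png')[140:170,255,1].tolist())
print(row([.4998,-.2848,.058],down(1.35)))
```

```text
21.25 [ -40.7613   27.4616   90.5273    0.0462   62.03   -132.1578] [ 0.5909 -0.2683  0.6444  0.386  -0.0248 -0.114 ]
[[-0.9997 -0.024   0.0002  0.4994]
 [-0.024   0.9997  0.0008 -0.2836]
 [-0.0002  0.0007 -1.      0.2059]]
[181, 181, 181, 182, 182, 183, 182, 172, 141, 107, 113, 146, 174, 189, 196, 199, 199, 193, 174, 162, 172, 182, 192, 197, 197, 197, 197, 198, 197, 198]
[181, 181, 182, 181, 182, 182, 182, 174, 146, 114, 115, 145, 174, 189, 196, 199, 199, 192, 174, 162, 171, 183, 192, 196, 197, 198, 197, 197, 197, 197]
(array([-0.0004, -0.0017,  0.1479]), array([0.0009, 0.0002, 0.0008]))
```

servo_tool(targets=[[[0, -0.001, 0.02], [0, 0, 0]], [[0, -0.001, 0.05], [0, 0, 0]], [[0, -0.0013, 0.085], [0, 0, 0]], [[0, -0.0013, 0.11], [0, 0, 0]], [[0, -0.0013, 0.128], [0, 0, 0]], [[0, -0.0013, 0.139], [0, 0, 0]], [[0, -0.0013, 0.145], [0, 0, 0]], [[0, -0.0013, 0.1475], [0, 0, 0]], [[0, -0.0013, 0.1475], [0, 0, 0]]])

```text
time_s: 22.42
position: [0.4997, -0.2853, 0.059]
tcp_rot: [[-1.0, -0.024, 0.001], [-0.024, 1.0, -0.0], [-0.001, -0.0, -1.0]]
force: [0.7, 0.3, -4.1]
opening: 0.402
```

servo_tool(targets=[[[0, 0, 0.0008], [0, 0, 0]], [[0, 0, 0.0016], [0, 0, 0]], [[0, 0, 0.0016], [0, 0, 0]]])

```text
time_s: 22.8
position: [0.4997, -0.2853, 0.0575]
tcp_rot: [[-1.0, -0.024, 0.001], [-0.024, 1.0, -0.0], [-0.001, -0.0, -1.0]]
force: [-0.5, 1.0, 0.1]
opening: 0.403
```

servo_tool(gripper=0.062, targets=[[[0, 0, 0], [0, 0, 0]], [[0, 0, 0], [0, 0, 0]], [[0, 0, 0], [0, 0, 0]], [[0, 0, 0], [0, 0, 0]]])

```text
time_s: 23.3
position: [0.4995, -0.2853, 0.057]
tcp_rot: [[-1.0, -0.024, 0.0], [-0.024, 1.0, -0.0], [-0.0, -0.0, -1.0]]
force: [0.4, -0.4, -0.2]
opening: 0.694
```

servo_tool(targets=[[[0, 0, -0.03], [0, 0, 0]], [[0, 0, -0.06], [0, 0, 0]], [[0, 0, -0.1], [0, 0, 0.15]], [[0, 0, -0.12], [0, 0, 0.33]], [[0, 0, -0.12], [0, 0, 0.51]], [[0, 0, -0.12], [0, 0, 0.69]], [[0, 0, -0.12], [0, 0, 0.87]], [[0, 0, -0.12], [0, 0, 1.05]], [[0, 0, -0.12], [0, 0, 1.23]], [[0, 0, -0.12], [0, 0, 1.41]], [[0, 0, -0.12], [0, 0, 1.571]], [[0, 0, -0.12], [0, 0, 1.571]]])

```text
time_s: 24.8
position: [0.4993, -0.2851, 0.1769]
tcp_rot: [[-0.026, 1.0, -0.0], [1.0, 0.026, 0.0], [0.0, -0.0, -1.0]]
force: [-0.5, 0.1, -0.5]
opening: 0.714
```

servo_tool(targets=[[[0, 0, 0], [0, 0, 0.18]], [[0, 0, 0], [0, 0, 0.36]], [[0, 0, 0], [0, 0, 0.54]], [[0, 0, 0], [0, 0, 0.72]], [[0, 0, 0], [0, 0, 0.9]], [[0, 0, 0], [0, 0, 1.08]], [[0, 0, 0], [0, 0, 1.26]], [[0, 0, 0], [0, 0, 1.44]], [[0, 0, 0], [0, 0, 1.571]], [[0, 0, 0], [0, 0, 1.571]], [[0, 0, 0], [0, 0, 1.571]]])

```text
time_s: 26.18
position: [0.4993, -0.2852, 0.177]
tcp_rot: [[1.0, 0.027, 0.0], [0.027, -1.0, 0.0], [0.0, -0.0, -1.0]]
force: [-0.1, -0.5, -0.9]
opening: 0.714
```

Run:
```python
from h import *
s=telemetry.read_state();print(s['time_s'],s['joint_positions'],s['opening']); print(T_tool()[:3])
D=down(1.4); D[:,:2]*=-1
print(row([.5,-.285,.057],D))
grab('side','pics/s11'); a=cv2.imread('pics/side0.png')[270:330,240:300];b=cv2.imread('pics/s11.png')[270:330,240:300]
print('bush region diff',cv2.absdiff(a,b).mean(),cv2.phaseCorrelate(a[...,1].astype(np.float32),b[...,1].astype(np.float32)))
```

```text
26.175 [-40.8645  29.6419  92.0418   0.0077  58.3176  47.5928] 0.7141315420448955
[[ 0.9996  0.0269  0.0001  0.4993]
 [ 0.0269 -0.9996  0.0001 -0.2852]
 [ 0.0001 -0.0001 -1.      0.177 ]]
(array([ 0.0007, -0.0001,  0.12  ]), array([-0.0001, -0.0001,  0.0024]))
bush region diff 14.639814814814814 ((-0.06934764478717526, 0.06147948905975298), 0.9990644401974148)
```

servo_tool(targets=[[[0.0005, 0, 0.03], [0, 0, 0]], [[0.0005, 0, 0.06], [0, 0, 0]], [[0.0005, 0, 0.085], [0, 0, 0]], [[0.0005, 0, 0.105], [0, 0, 0]], [[0.0005, 0, 0.115], [0, 0, 0]], [[0.0005, 0, 0.12], [0, 0, 0]], [[0.0005, 0, 0.12], [0, 0, 0]]])

```text
time_s: 27.1
position: [0.5001, -0.2853, 0.0572]
tcp_rot: [[1.0, 0.024, 0.0], [0.024, -1.0, -0.0], [0.0, 0.0, -1.0]]
force: [0.4, 1.0, 0.4]
opening: 0.709
```

servo_tool(gripper=0.02, targets=[[[0, 0, 0], [0, 0, 0]], [[0, 0, 0], [0, 0, 0]], [[0, 0, 0], [0, 0, 0]], [[0, 0, 0], [0, 0, 0]], [[0, 0, 0], [0, 0, 0]], [[0, 0, 0], [0, 0, 0]]])

```text
time_s: 27.85
position: [0.5, -0.2853, 0.0573]
tcp_rot: [[1.0, 0.024, 0.0], [0.024, -1.0, -0.0], [0.0, 0.0, -1.0]]
force: [0.2, -0.0, 2.8]
opening: 0.404
```

servo_tool(targets=[[[0, 0, -0.005], [0, 0, 0]], [[0, 0, -0.015], [0, 0, 0]], [[0, 0, -0.03], [0, 0, 0]], [[0, 0, -0.055], [0, 0, 0]], [[0, 0, -0.085], [0, 0, 0]], [[0, 0, -0.115], [0, 0, 0]], [[0, 0, -0.14], [0, 0, 0]], [[0, 0, -0.15], [0, 0, 0]], [[0, 0, -0.15], [0, 0, 0]], [[0, 0, -0.15], [0, 0, 0]]])

```text
time_s: 29.1
position: [0.4991, -0.2846, 0.2059]
tcp_rot: [[1.0, 0.024, -0.002], [0.024, -1.0, 0.002], [-0.002, -0.002, -1.0]]
force: [-0.3, -0.7, -2.6]
opening: 0.408
```

Run:
```python
from h import *
s=telemetry.read_state();print(s['time_s'],s['position'],s['force'],s['moment'],s['opening'])
f='pics/w12'; w=grab('wrist',f)
# now camera sits on flange side: flange face seen; predict rows of rim points for pitch p, offset xo
T=T_tool(); h=T[:3,0]; G=T[:3,3]-.0187*T[:3,2]
for p in(-2,0,2):
  for xo in(-.002,0,.002):
    c,si=np.cos(np.radians(p)),np.sin(np.radians(p)); a=c*h+si*Zw; up=-si*h+c*Zw; B=G+xo*h+.042*a
    print(p,xo,[round(proj(f,B+k*up)[1],1) for k in(.026,.013,-.013,-.026)],round(proj(f,B+.026*up)[0],1), 'backrim of flange top',round(proj(f,B-.006*a+.026*up)[1],1))
print(w[100:200,255,1].tolist())
Rt=nose(30.7); Rt[:,:2]*=-1
a=-nose(30)[:,0]; P=V-.041*a+.0187*Rt[:,2]; r,w=row(P,Rt); print(r,w)
for t in np.linspace(0,1,12)[1:]:
  k=t*t*(3-2*t); print((r*k).round(3).tolist(),(w*k).round(3).tolist())
```

```text
29.1 [ 0.4991 -0.2846  0.2059] [-0.3454 -0.6684 -2.5664] [-0.013   0.1981  0.0339] 0.40832842101273276
-2 -0.002 [np.float64(186.5), np.float64(181.0), np.float64(172.4), np.float64(169.1)] 258.5 backrim of flange top 199.6
-2 0 [np.float64(182.2), np.float64(177.0), np.float64(169.0), np.float64(165.9)] 258.5 backrim of flange top 195.3
-2 0.002 [np.float64(177.7), np.float64(172.9), np.float64(165.6), np.float64(162.8)] 258.6 backrim of flange top 191.0
0 -0.002 [np.float64(189.3), np.float64(182.5), np.float64(172.1), np.float64(168.0)] 258.5 backrim of flange top 202.3
0 0 [np.float64(184.9), np.float64(178.5), np.float64(168.7), np.float64(164.8)] 258.6 backrim of flange top 198.0
0 0.002 [np.float64(180.5), np.float64(174.4), np.float64(165.2), np.float64(161.6)] 258.6 backrim of flange top 193.7
2 -0.002 [np.float64(192.2), np.float64(184.2), np.float64(171.9), np.float64(167.0)] 258.6 backrim of flange top 205.2
2 0 [np.float64(187.8), np.float64(180.1), np.float64(168.4), np.float64(163.8)] 258.6 backrim of flange top 200.8
2 0.002 [np.float64(183.3), np.float64(176.0), np.f
[... 420 characters left out ...]
82, 193, 195, 195, 195, 194, 195, 195, 195, 188, 167, 141, 131, 130, 136, 158, 182, 193, 195, 195, 195, 195, 195, 195, 196, 195, 190, 179, 180, 189]
[ 0.0839 -0.1983  0.0225] [ 0.0868  0.5324 -0.3249]
[0.002, -0.005, 0.001] [0.002, 0.012, -0.008]
[0.007, -0.017, 0.002] [0.008, 0.046, -0.028]
[0.015, -0.036, 0.004] [0.016, 0.097, -0.059]
[0.025, -0.06, 0.007] [0.026, 0.16, -0.098]
[0.036, -0.086, 0.01] [0.037, 0.23, -0.14]
[0.048, -0.113, 0.013] [0.049, 0.302, -0.185]
[0.059, -0.139, 0.016] [0.061, 0.372, -0.227]
[0.069, -0.162, 0.018] [0.071, 0.435, -0.266]
[0.077, -0.181, 0.021] [0.079, 0.486, -0.297]
[0.082, -0.194, 0.022] [0.085, 0.52, -0.317]
[0.084, -0.198, 0.022] [0.087, 0.532, -0.325]
```

In the regrasped hand the flange face rows fit a level axis (about -0.3°) with no offset along the axis. Now I move to the view point.

servo_tool(targets=[[[0.002, -0.005, 0.0], [0.002, 0.012, -0.008]], [[0.007, -0.017, 0.001], [0.008, 0.046, -0.028]], [[0.015, -0.036, 0.002], [0.016, 0.097, -0.059]], [[0.025, -0.06, 0.004], [0.026, 0.16, -0.098]], [[0.036, -0.086, 0.007], [0.037, 0.23, -0.14]], [[0.048, -0.113, 0.011], [0.049, 0.302, -0.185]], [[0.059, -0.139, 0.015], [0.061, 0.372, -0.227]], [[0.069, -0.162, 0.018], [0.071, 0.435, -0.266]], [[0.077, -0.181, 0.021], [0.079, 0.486, -0.297]], [[0.082, -0.194, 0.022], [0.085, 0.52, -0.317]], [[0.083, -0.198, 0.0225], [0.087, 0.53, -0.325]], [[0.083, -0.198, 0.0225], [0.087, 0.53, -0.325]]])

```text
time_s: 30.65
position: [0.5779, -0.0851, 0.1844]
tcp_rot: [[0.806, 0.349, 0.478], [0.301, -0.937, 0.176], [0.509, 0.002, -0.861]]
force: [1.6, 0.5, -3.8]
opening: 0.401
```

servo_tool(targets=[[[0, 0, 0], [0, 0, 0]], [[0, 0, 0], [0, 0, 0]], [[0, 0, 0], [0, 0, 0]]])

```text
time_s: 31.02
position: [0.5783, -0.0856, 0.1847]
tcp_rot: [[0.806, 0.348, 0.479], [0.301, -0.937, 0.176], [0.51, 0.002, -0.86]]
force: [0.4, 0.0, -2.5]
opening: 0.406
```

```bash
cat > fin.py <<'E'
from h import *
import sys
k=sys.argv[1]
s=telemetry.read_state();print(s['time_s'],s['joint_positions'],s['force'],s['moment'],s['opening'])
Rt=nose(30.3); Rt[:,:2]*=-1; a=-nose(30)[:,0]; print('left to go',row(V-.042*a+.0187*Rt[:,2],Rt))
w=grab('wrist','pics/w'+k); sd=grab('side','pics/s'+k); sc=grab('scene','pics/c'+k)
T=T_tool();at=T[:3,0]; O=T[:3,3]-.0187*T[:3,2]; print('axis pitch',np.degrees(np.arcsin(at[2])),'yaw',np.degrees(np.arctan2(at[1],at[0])),'face err',O+.042*at-V)
for n in('s','c'):
    u,v=proj('pics/'+n+k,V).round().astype(int); print(n,'V',proj('pics/'+n+k,V),'face',proj('pics/'+n+k,O+.042*at),'off',u-36,v-50)
    cv2.imwrite('pics/crop%s%s.png'%(n,k),cv2.resize(cv2.imread('pics/%s%s.png'%(n,k))[v-50:v+50,u-36:u+36],(396,550),interpolation=cv2.INTER_CUBIC))
cv2.imwrite('pics/m%s.png'%k,np.hstack([cv2.imread('pics/crop%s%s.png'%(n,k)) for n in'sc']))
print(w[160:202,255,1].tolist())
E
python3 fin.py 13
```

```text
31.025 [-32.0191  24.9506 110.7084  46.8384  33.5167   0.1513] [ 0.432   0.0112 -2.4619] [-0.2569  0.6647  0.0273] 0.4059568696056378
left to go (array([-0.0014, -0.0012,  0.0013]), array([ 0.0021, -0.0061,  0.0011]))
axis pitch 30.644389576036968 yaw 20.47653818818318 face err [ 0.0005 -0.0008  0.0021]
s V [305.6545 182.2002] face [305.9705 181.653 ] off 270 132
c V [244.0674 209.9627] face [243.9262 209.6514] off 208 160
[155, 154, 153, 152, 153, 153, 155, 157, 160, 170, 183, 190, 191, 191, 191, 191, 191, 191, 191, 188, 179, 166, 160, 159, 160, 168, 181, 190, 191, 192, 192, 192, 191, 192, 192, 192, 185, 169, 165, 181, 189, 191]
```

servo_tool(targets=[[[-0.0014, -0.0012, 0.0013], [0.002, -0.006, 0.001]], [[-0.0014, -0.0012, 0.0013], [0.002, -0.006, 0.001]], [[-0.0014, -0.0012, 0.0013], [0.002, -0.006, 0.001]], [[-0.0014, -0.0012, 0.0013], [0.002, -0.006, 0.001]]])

```text
time_s: 31.68
position: [0.5772, -0.0843, 0.1827]
tcp_rot: [[0.809, 0.349, 0.473], [0.301, -0.937, 0.176], [0.505, -0.0, -0.863]]
force: [0.2, 0.0, -2.8]
opening: 0.403
```

```bash
python3 fin.py 14
```

```text
31.675 [-31.8428  25.0809 110.7125  46.3489  33.4795   0.7063] [ 0.1597  0.0252 -2.8377] [-0.2423  0.667   0.0084] 0.4028897822697047
left to go (array([ 0.0001,  0.0003, -0.0001]), array([-0.0004, -0.    ,  0.0003]))
axis pitch 30.297830948529608 yaw 20.41268978204263 face err [-0.0002  0.0003 -0.    ]
s V [305.6545 182.2002] face [305.5403 182.1537] off 270 132
c V [244.0674 209.9627] face [244.0933 209.8987] off 208 160
[152, 152, 152, 153, 154, 155, 156, 157, 159, 170, 183, 190, 191, 191, 191, 191, 191, 191, 191, 188, 178, 166, 159, 158, 160, 167, 182, 189, 191, 191, 191, 191, 192, 192, 192, 192, 185, 169, 165, 180, 189, 190]
```

View pics/m14.png

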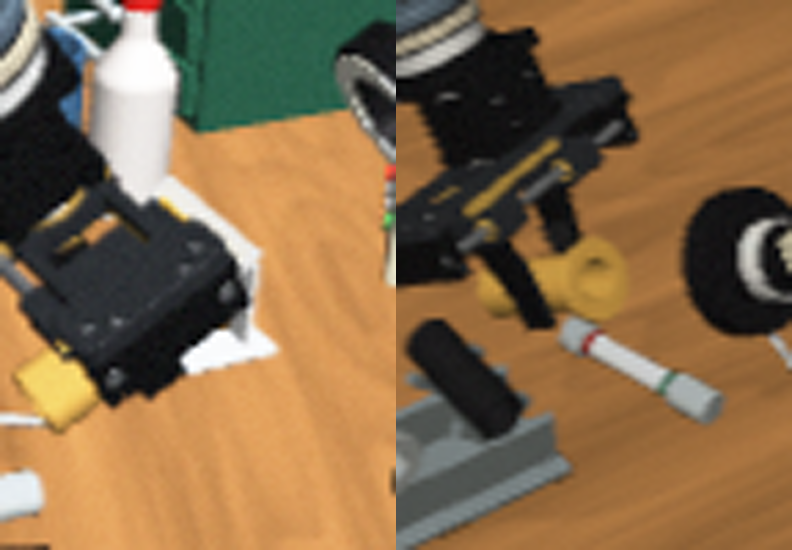

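The scene crop shows the flange face with its bore towards the ring light. Its middle is at about (245.1, 210.9), against the goal's (244.1, 210.0), so within 1 px or so. In the side crop the gripper hides the flange. I settle and hand in.

servo_tool(targets=[[[0, 0, 0], [0, 0, 0]], [[0, 0, 0], [0, 0, 0]], [[0, 0, 0], [0, 0, 0]], [[0, 0, 0], [0, 0, 0]], [[0, 0, 0], [0, 0, 0]], [[0, 0, 0], [0, 0, 0]]])

```text
time_s: 32.58
position: [0.5772, -0.0843, 0.1827]
tcp_rot: [[0.809, 0.349, 0.473], [0.301, -0.937, 0.176], [0.505, -0.0, -0.863]]
force: [0.3, -0.8, -3.7]
opening: 0.405
```

```bash
python3 -c "
from h import *
s=telemetry.read_state(); print(s['time_s'],s['position'],s['qvel'],s['force'],s['opening']); print(order.hand_in())"
```

```text
32.575 [ 0.5772 -0.0843  0.1827] [ 0.0239  0.0867  0.0295  0.0504  0.0298 -0.0438] [ 0.3196 -0.8112 -3.6615] 0.4053956924685242
the job is handed in; nothing more can be done
None
```

I handed the job in at 32.6 s with the bush held still at the view point; the hand-in gives no verdict.

- **Scan:** I held the scanner square to the barcode for about 1.5 s. By my measurements it was 100 mm away and 2 mm off axis. The side camera then showed it back in its cradle as before, shifted by about 0.2 px.
- **Bush:** The first lift ran joint 6 up to its limit (-163.53 against -163.58) about 28 mm from the goal. I put the bush back in its rack place, regrasped it with the tool turned half round, and then reached the view point.
- **Last checks:**
  - By arm pose, the middle of the flange face was within 0.5 mm of the computed view point.
  - The tool was pitched 30.3° to allow for a bush tilt of about -0.3°, with yaw at 20.4°.
  - The bush had not slipped in the grip.
- **Less certain:**
  - The lens axis was found from two camera views, and its yaw estimates ranged from 19 to 21.5°. Together with the 2 mm camera calibration, that could put the true error at about 1° and 2–3 mm.
  - The last scene picture put the face about 1 px (3 mm) from the goal by eye; in the side view the gripper hid the flange.

The steel sleeve, black spacer and plug gauge looked undisturbed in the last pictures, but I did not check every bystander by measurement.

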